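# Lock the frit mill, chock its drum and hang up the pails

### The job

Put the frit mill away for the night: stand the lock pin in the brass bush on top of the mill, turn the star handle until the hidden cross-hole of the shaft comes under the pin, and push the pin fully home. Push the wedge, thin edge first, up against the low side of the drum that lies on the sloping rest, so that it cannot roll down. Hang every pail by its handle on the hook rail, one to a hook, and leave the drum on its rest and the tape roll, the matchbox and the frit jar where they are.

Things in the scene. Friction and masses are not known exactly. Their poses are not given: they have to be found in the camera images.
- mill: the fixed frit mill, origin under its locking head; y along the shaft toward the star handle, z up. In the closed head (56 x 52 mm, 129 mm high) lies the 32 mm shaft with a straight-through cross-hole 14 mm wide, square to the shaft: unseen, at no told angle to the handle's arms, and upright once every half turn
- bush (a point): mouth of the brass bush, top centre of the locking head, 129 mm above the table: a vertical hole 14 mm wide, slightly chamfered, 24 mm deep, leading onto the shaft 28 mm below the mouth. A pin stood in it rests on the shaft with its collar about 37 mm above the bush, and drops or can be pushed down once the cross-hole comes under it. Axes as the mill
- handle_hub (a point): centre of the star handle on the shaft's end, 85 mm above the table; fixed point, axes as the mill. The shaft turns about y, either way without end, with light friction (0.06 N m) and stays where left. Four equal arms stand out square, 10 mm thick, with ball ends 18 mm wide centred 60 mm from the axis. The start angle varies
- pin_head (a point): loose steel lock pin, 93 mm long, 0.09 kg: shank 10 mm thick, 65 mm long with tapered tip; collar 26 mm wide, 4 mm thick; head 22 mm wide, 24 mm tall. The point is the middle of the head, 81 mm above the tip, 16 mm above the collar's underside; z along the pin, up. Starts upright, 34 mm deep in a parking hole at the mill's tail (68 mm to -y of the bush, 70 mm high). Home, its collar sits on the bush
- rest_top (a point): centre of the top of the fixed drum rest, a rubber-faced plywood ramp 170 mm (x) by 130 mm (y), 14 mm above the table at this point. Its top rises by 4 degrees toward its own +x edge, which is thick and has a lip; the low, thin edge is the -x one, nearer to the robot. These axes themselves are level and upright
- drum_c (a point): centre of a loose closed steel drum, 60 mm thick and 90 mm long, about 0.5 kg, lying on the ramp with its axis (its y) along the ramp's y; its frame turns with it as it rolls. It rests against two rubber pips on the ramp, only 2.5 mm high, at y = +-41 mm of the ramp; between them 70 mm are free for the wedge
- chock_c (a point): loose wooden wedge, 65 mm long (x), 40 mm wide (y), 32 mm high, 0.15 kg; the point is its centre half-way up. +x points to its thin edge: the sloping face rises at 40 degrees from that edge (x = +32 mm) to the flat top (from x = -4 mm back to the thick end at x = -32 mm). Starts flat on the table to the right of a hose, 18 mm thick, that lies on it
- hook1 (a point): a hook of the rail, a level rod 8 mm thick: the point lies on top of it, half-way along, 169 mm above the table, where a handle bar should rest across it. Rail axes: -x points to its free end (toward the robot), 48 mm away and turned up 19 mm above the point; 50 mm to +x is the rail's cross bar. z up
- hook2 (a point): a hook of the rail, a level rod 8 mm thick: the point lies on top of it, half-way along, 169 mm above the table, where a handle bar should rest across it. Rail axes: -x points to its free end (toward the robot), 48 mm away and turned up 19 mm above the point; 50 mm to +x is the rail's cross bar. z up
- hook3 (a point): a hook of the rail, a level rod 8 mm thick: the point lies on top of it, half-way along, 169 mm above the table, where a handle bar should rest across it. Rail axes: -x points to its free end (toward the robot), 48 mm away and turned up 19 mm above the point; 50 mm to +x is the rail's cross bar. z up
- pail1_bar (a point): loose small steel pail, 60 mm wide, about 0.12 kg, with a stiff upright handle: a round wooden bar 10 mm thick and 78 mm long on two wires at y = +-40 mm. The point is the middle of the bar, 105 mm above the pail's underside, 60 mm above its rim. y along the bar, z up. Absent in some starts
- pail2_bar (a point): loose small steel pail, 60 mm wide, about 0.12 kg, with a stiff upright handle: a round wooden bar 10 mm thick and 78 mm long on two wires at y = +-40 mm. The point is the middle of the bar, 105 mm above the pail's underside, 60 mm above its rim. y along the bar, z up. Absent in some starts
- pail3_bar (a point): loose small steel pail, 60 mm wide, about 0.12 kg, with a stiff upright handle: a round wooden bar 10 mm thick and 78 mm long on two wires at y = +-40 mm. The point is the middle of the bar, 105 mm above the pail's underside, 60 mm above its rim. y along the bar, z up. Absent in some starts
- tape_roll: loose blue tape roll, 67 mm wide, 19 mm high, a bystander; origin at its underside
- matchbox: loose matchbox 36x53x15 mm, a bystander; origin at its underside
- frit_jar: loose jar with a metal lid, 64 mm wide, 92 mm high, a bystander; origin at its underside
There are look-alikes about, which are no part of the job. What is shaped like the part that bears pail3_bar but blue is not meant.

How it is judged:
On the way:
1. the lock pin is home through the shaft (z of pin_head in the frame of bush below 0.02 m and horizontal distance between pin_head and bush below 0.008 m and angle between pin_head's own z axis and vertical below 0.15 rad), for 0.3 s.
At the end, for the whole second after the job is handed in: Pin upright with its collar within 4 mm of the bush. Wedge flat on the rest, thin edge within 6 mm of touching the drum's low side, square to within 0.3 rad, sideways within 30 mm; drum on its rest. Every pail hangs at rest by its bar, tilted under 0.5 rad, one to a hook (all of step 1 and x of drum_c in the frame of chock_c between 0.03 and 0.0494 m and y of drum_c in the frame of chock_c between -0.03 and 0.03 m and angle between the x axis of chock_c and the x axis of rest_top, either way round below 0.3 rad and angle between chock_c's own z axis and vertical below 0.18 rad and x of chock_c in the frame of rest_top below 0.02 m and height (world z) of chock_c below 0.05 m and x of drum_c in the frame of rest_top above -0.02 m and height (world z) of drum_c above 0.03 m and linear speed of drum below 0.03 m/s and ((horizontal distance between pail1_bar and hook1 below 0.055 m and y of pail1_bar in the frame of hook1 between -0.035 and 0.035 m) or (horizontal distance between pail1_bar and hook2 below 0.055 m and y of pail1_bar in the frame of hook2 between -0.035 and 0.035 m) or (horizontal distance between pail1_bar and hook3 below 0.055 m and y of pail1_bar in the frame of hook3 between -0.035 and 0.035 m)) and height (world z) of pail1_bar between 0.162 and 0.19 m and angle between each of pail1_bar, pail2_bar, pail3_bar's own z axis and vertical below 0.5 rad and linear speed of each of pail1, pail2, pail3 below 0.15 m/s and distance between pail1_bar and pail2_bar above 0.07 m and distance between each of pail1_bar, pail2_bar and pail3_bar above 0.07 m and ((horizontal distance between pail2_bar and hook1 below 0.055 m and y of pail2_bar in the frame of hook1 between -0.035 and 0.035 m) or (horizontal distance between pail2_bar and hook2 below 0.055 m and y of pail2_bar in the frame of hook2 between -0.035 and 0.035 m) or (horizontal distance between pail2_bar and hook3 below 0.055 m and y of pail2_bar in the frame of hook3 between -0.035 and 0.035 m)) and height (world z) of pail2_bar between 0.162 and 0.19 m and ((horizontal distance between pail3_bar and hook1 below 0.055 m and y of pail3_bar in the frame of hook1 between -0.035 and 0.035 m) or (horizontal distance between pail3_bar and hook2 below 0.055 m and y of pail3_bar in the frame of hook2 between -0.035 and 0.035 m) or (horizontal distance between pail3_bar and hook3 below 0.055 m and y of pail3_bar in the frame of hook3 between -0.035 and 0.035 m)) and height (world z) of pail3_bar between 0.162 and 0.19 m).
It fails at once if the drum is rolled or lifted more than 7 cm from its place (distance of drum_c from where it was at the start of the episode above 0.07 m).
It fails at once if the tape roll, matchbox or frit jar is moved more than 5 cm (distance of any of tape_roll, matchbox, frit_jar from where it was at the start of the episode above 0.05 m).
Of pail1, pail2, pail3 only 2 to 3 are there at a start; the rules pass over those that are not, and their reading is None.
At some moment in a run one of chock, pail1, pail2, pail3 may be knocked a few centimetres aside while the robot is not near it.
It also fails if it takes over 210 s, if anything falls off the work surface, if the arm or the gripper's body presses on something with over 40 N, if the wrist force passes 120 N, or if a joint passes its speed limit or range.

### The arm

A 6-joint arm with a two-finger parallel gripper is mounted at the origin on a cart in front of the work surface, level with it; the furniture and walls round the work are solid. World frame = base frame: x ahead of the robot, y to its left, z up, the work surface at z = 0. Lengths are in m, angles in rad, forces in N, time in s.
With the tool pointing down it reaches from about 0.225 to 0.725 m from the base axis. Payload 3.1 kg.
Tool frame: the origin (TCP) lies at the centre of the arm's flange, where the gripper is bolted on; the fingertips stand 173 mm ahead of it and the grasp point (between the pads) lies 155 mm ahead of it; z points along the fingers, y is the line along which they close (so a half turn about z gives the same grasp; the last joint's range is limited). The gripper opens to 85 mm and grips with 20 to 120 N. Pads are 22 mm wide; open, the fingers measure 114 mm over their backs; the gripper's body (76 mm by 85 mm) begins 54 mm behind the grasp point. The pads swing forward as they close: fully open they stand 13 mm farther back than shut.
Start: joints at [1.124, 0.048, 0.099, 1.622, 0, 1.443], TCP at [0.165, 0.499, 0.405] pointing down, gripper open.
Joint ranges: [-2.91, 2.91], [-0.99, 1.94], [-1.21, 1.42], [-2.12, 2.29], [-1.49, 1.47], [-3.14, 3.14]. Speed limits (rad/s): [2.79, 2.79, 3.14, 3.14, 3.14, 3.14].

### API

Orientations are given as a unit quaternion [w, x, y, z].
In Python, from plant import observe, snapshot, job_done gives the robot as it stands. The module is installed in compiled form; this text tells all that it offers.
- The arm moves only by the tool jog_arm, never from a script. Its argument "rows" is one flat list of numbers, 7 for each row, row after row: the turn, a rotation vector about the tool's x, y, z in degrees, then the shift along the tool's x, y, z in cm, then the finger opening in cm, from 0 to 8.54. A call has 1 to 10 rows; each row shifts and turns the commanded pose from where the row before left it, along the tool's axes as they then stand; what a row does not reach is not made up. A row lasts 1/12 s, in which the tool goes at most 41.7 mm and 7.16 degrees, less where a joint would pass 70% of its speed; a pose out of reach is approached as far as the arm can. A call is refused whole if a number of a shift passes 4.17 or a number of a turn 7.16, either way. A call with a gripper value outside its range is refused whole. The fingers move at their own pace and stop on an object; "newtons" is the grip in N (left out, the last holds). Time passes only in rows, so rows that do not move let the fingers close. It gives the time, the measured TCP pose, the force, the opening and the grip force at its end, in the units of the state.
- observe(): the state, without advancing time (a new reading comes with each control period).
- snapshot(name): name is "side" or "top"; returns a dict with "img" (400x640x3 uint8, red, green, blue), "depth" (400x640 float32, m along the optical axis (not along the pixel's ray), 0 where there is no reading), "intrinsics" (3x3 intrinsics, pixels), "R" (3x3) and "t" (3): a world point X has camera coordinates R X + t. Camera axes: x right, y down, z forward; pixel columns grow to the right and rows downward; lengths in m; the calibration is good to about 2 mm. A picture is of the moment at which its call begins.
- job_done(): hands the job in; it is judged then, once.
The state is a dict: "t": time; "joint_positions": joint angles; "joint_velocities": joint speeds; "tau": joint torques, N m; "eef_pos": TCP position; "tool_rot": TCP orientation; "force": force on the tool from outside, world axes, zero at the start; "ft_torque": the same for the moment, N m; "finger_gap": finger opening in m; "finger_force": force on a finger pad.
Only numpy, scipy, OpenCV 4.12 (cv2) and the standard library are available. Lean on these libraries where they do the work, as an engineer would, in place of code of your own. Each camera call takes 0.05 s, during which the arm holds its last target. There are 200 camera calls.

## Working session

There is one attempt and no reset: what is moved stays moved. The work goes in short steps, Python scripts to look and compute and a tool call to move; the robot and the scene stay as the last step left them, time stands still between calls to the robot, and variables do not carry over. Pictures are saved under pics/ and viewed, at most 14 in all, crops included, and the job is handed in when it is done.

Besides the shell and the picture viewer there is one more tool, called after "Call:" in YAML: its name, and indented under it one key for each argument. jog_arm: Moves the arm, as the interface text tells. Its arguments: {"type":"object","properties":{"rows":{"type":"array"},"newtons":{"type":"number"}},"required":["rows"]}

```bash
mkdir -p pics; cat > h.py <<'E'
import numpy as np, cv2
from plant import observe, snapshot, job_done
from scipy.spatial.transform import Rotation as R
def snap(n,save=None):
    s=snapshot(n)
    if save: cv2.imwrite('pics/'+save+'.png',s['img'][:,:,::-1])
    np.savez('last_%s.npz'%n,**s)
    return s
def load(n): return dict(np.load('last_%s.npz'%n))
def pt(s,u,v,r=1,z=None):
    K=s['intrinsics']
    if z is not None:  # intersect with plane world z
        d=s['R'].T@np.linalg.inv(K)@np.array([u,v,1.]); c=-s['R'].T@s['t']
        return c+d*(z-c[2])/d[2]
    p=s['depth'][v-r:v+r+1,u-r:u+r+1]; p=p[p>0]
    d=np.median(p); return s['R'].T@(np.linalg.inv(K)@np.array([u,v,1.])*d-s['t'])
def cloud(s):
    K=s['intrinsics'];v,u=np.mgrid[0:400,0:640]
    c=np.stack([u,v,np.ones_like(u)],-1)@np.linalg.inv(K).T*s['depth'][...,None]
    return (c-s['t'])@s['R']
def proj(s,X):
    c=s['R']@np.array(X)+s['t']; p=s['intrinsics']@c; return p[:2]/p[2]
def crop(s,u0,v0,u1,v1,k,name):
    cv2.imwrite('pics/'+name+'.png',cv2.resize(s['img'][v0:v1,u0:u1,::-1],None,fx=k,fy=k,interpolation=cv2.INTER_CUBIC))
def st():
    o=observe(); q=o['tool_rot']; print('t',o['t'],'p',np.round(o['eef_pos'],4),'q',np.round(q,4),'gap',o['finger_gap'],'F',np.round(o['force'],2))
    m=R.from_quat([q[1],q[2],q[3],q[0]]).as_matrix(); print(np.round(m,3)); return o,m
E
python3 - <<'E'
from h import *
a=snap('side','side0'); b=snap('top','top0'); st()
for s in(a,b): print(s['intrinsics'][0],np.round(-s['R'].T@s['t'],3),np.round(s['R'],2).tolist())
E
```

```text
t 0.1 p [0.1645 0.4984 0.4036] q [-3.000e-04  1.587e-01  9.873e-01 -1.100e-03] gap 0.08534270356160996 F [-0.53 -0.74 -0.63]
[[-0.95   0.313 -0.001]
 [ 0.313  0.95  -0.002]
 [ 0.    -0.002 -1.   ]]
[474.50492957   0.         324.08159218] [ 0.038 -1.04   1.152] [[0.91, -0.41, -0.0], [-0.27, -0.59, -0.76], [0.31, 0.69, -0.65]]
[508.99071373   0.         319.53514448] [0.403 0.063 1.599] [[-0.03, -1.0, -0.01], [-0.99, 0.03, -0.11], [0.11, 0.01, -0.99]]
```

View pics/side0.png

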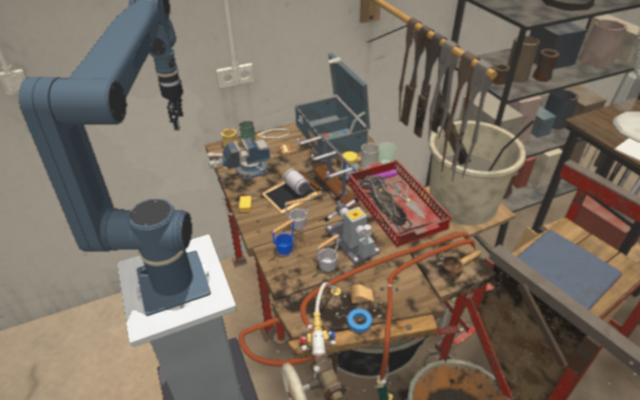

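View pics/top0.png

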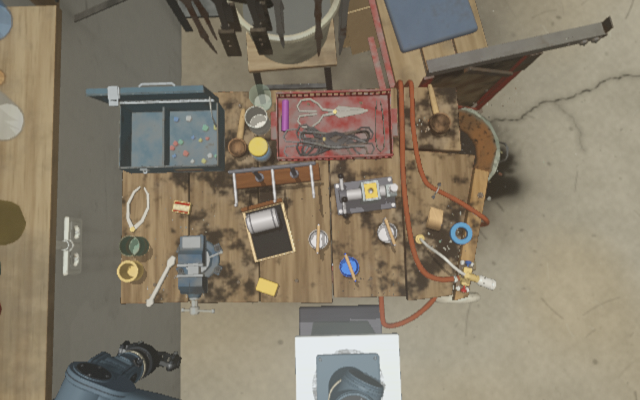

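The side view shows the mill at about (357,235), pails near (298,215) and (327,260), a blue pail at (284,243), the drum at (297,182) and the wedge at (362,293). The top view shows the same things at (365,195), (318,238), (387,233), (349,268), (265,218) and (436,216), with the rail hooks at about (235–320,185). I'll take enlarged crops next.

```bash
python3 - <<'E'
from h import *
b=load('top'); crop(b,225,80,485,275,3,'c1'); a=load('side'); crop(a,200,120,400,270,4,'c2')
E
```

```text
(no output)
```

View pics/c1.png

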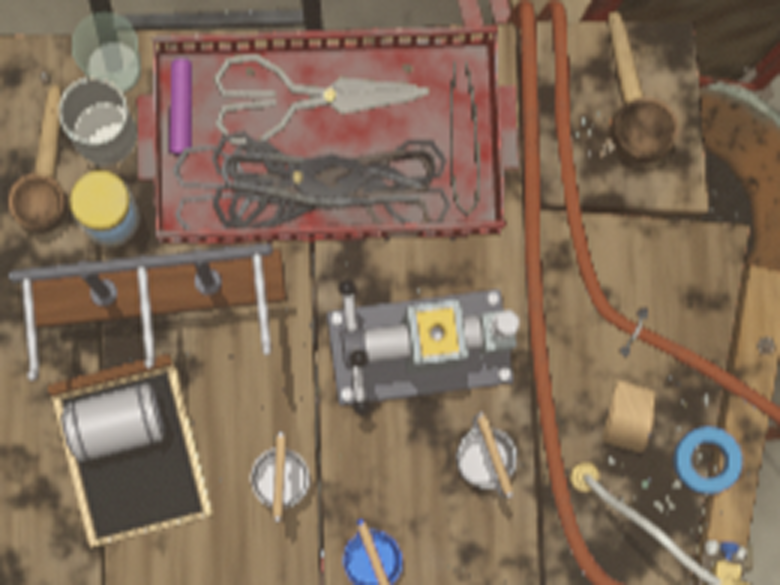

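View pics/c2.png

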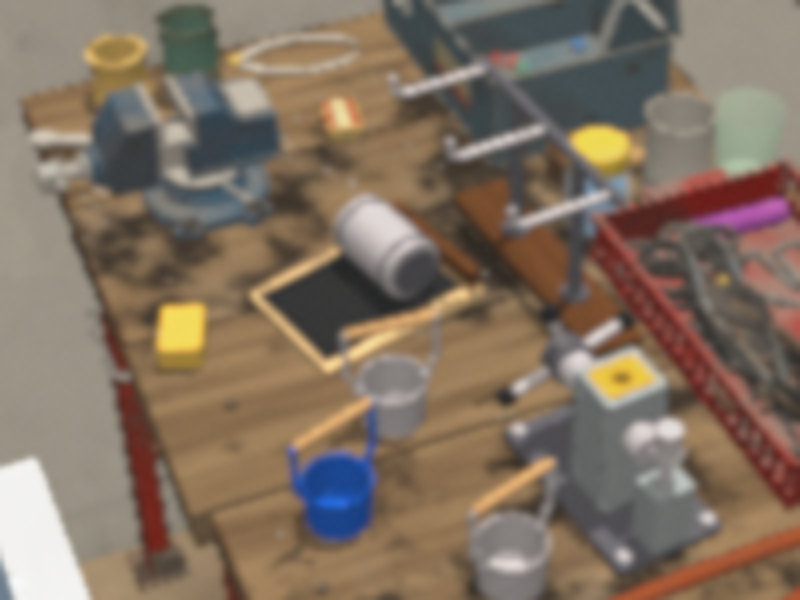

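```bash
cat > m.py <<'E'
from h import *
b=load('top');a=load('side');C=cloud(b);D=cloud(a)
f=lambda x,y:(225+x/3,80+y/3)
g=lambda x,y:(200+x/4,120+y/4)
def p(n,x,y,z,ff=f,s=b):
    u,v=ff(x,y); q=pt(s,u,v,z=z); r=pt(s,int(round(u)),int(round(v)),r=1); print(n,'plane',np.round(q,4),'depth',np.round(r,4))
p('bush',437,333,.129); p('bush side',625,377,.129,g,a)
p('pinhead',507,326,.129); p('pinS1',640,437,.125,g,a);p('pinS2',672,432,.125,g,a)
p('ballup',347,287,.1);p('balldn',360,403,.1);p('blackhub',357,355,.13)
for i,(x,y) in enumerate([(280,433),(279,520)]): p('pailA',x,y,.105)
for i,(x,y) in enumerate([(482,415),(509,495)]): p('pailB',x,y,.105)
for q in [(27,280),(32,365),(142,268),(150,358),(258,255),(266,345)]: p('hook',*q,.169)
for q in [(52,398),(172,370),(210,513),(95,545)]: p('ramp',*q,.014)
for q in [(65,405),(150,388),(160,440),(75,457)]: p('drum',*q,.04)
for q in [(617,382),(655,390),(648,450),(608,443)]: p('wedge',*q,.032)
E
python3 m.py
```

```text
bush plane [ 0.5753 -0.0781  0.129 ] depth [ 0.5787 -0.0819  0.0998]
bush side plane [ 0.5816 -0.0834  0.129 ] depth [ 0.5846 -0.0766  0.1232]
pinhead plane [ 0.5802 -0.1461  0.129 ] depth [ 0.579  -0.1458  0.1307]
pinS1 plane [ 0.5633 -0.1442  0.125 ] depth [ 0.5768 -0.121   0.0996]
pinS2 plane [ 0.5881 -0.1495  0.125 ] depth [ 0.5853 -0.1542  0.1304]
ballup plane [0.6271 0.0065 0.1   ] depth [0.6246 0.0059 0.1098]
balldn plane [ 0.5116 -0.0026  0.1   ] depth [ 0.5143 -0.0037  0.0762]
blackhub plane [5.559e-01 1.000e-04 1.300e-01] depth [0.5546 0.001  0.1522]
pailA plane [0.484  0.0768 0.105 ] depth [0.4854 0.0778 0.0982]
pailA plane [0.3995 0.0801 0.105 ] depth [0.4003 0.0812 0.0057]
pailB plane [ 0.4961 -0.1213  0.105 ] depth [ 0.4969 -0.1221  0.1064]
pailB plane [ 0.4175 -0.1442  0.105 ] depth [ 4.185e-01 -1.599e-01 -3.000e-04]
hook plane [0.6322 0.3121 0.169 ] depth [0.6335 0.3124 0.1672]
hook plane [0.5511 0.3081 0.169 ] depth [0.5499 0.3068 0.1707]
hook plane [0.6406 0.2028 0.169 ] depth [0.6415 0.2037 0.1693]
hook plane [0.5546 0.1967 0.169 ] depth [0.555  0.1963 0.1738]
hook
[... 214 characters left out ...]
14 ] depth [0.5583 0.189  0.0203]
ramp plane [0.4085 0.1521 0.014 ] depth [0.4085 0.1528 0.0026]
ramp plane [0.379  0.2713 0.014 ] depth [0.3777 0.272  0.0011]
drum plane [0.5224 0.2967 0.04  ] depth [0.5204 0.2919 0.0653]
drum plane [0.5374 0.2093 0.04  ] depth [0.5368 0.2076 0.0586]
drum plane [0.4838 0.2001 0.04  ] depth [0.4841 0.2033 0.0147]
drum plane [0.4689 0.2871 0.04  ] depth [0.4694 0.2852 0.0532]
wedge plane [ 0.5307 -0.2703  0.032 ] depth [ 0.5337 -0.2766  0.0072]
wedge plane [ 0.5213 -0.3088  0.032 ] depth [ 0.5236 -0.3146  0.0031]
wedge plane [ 0.4601 -0.2983  0.032 ] depth [ 4.612e-01 -3.056e-01  4.000e-04]
wedge plane [ 0.4684 -0.2578  0.032 ] depth [ 0.4684 -0.2643  0.005 ]
```

```bash
cat > m2.py <<'E'
from h import *
b=load('top');a=load('side');C=cloud(b).reshape(-1,3);D=cloud(a).reshape(-1,3)
def sel(P,x0,x1,y0,y1,z0,z1): 
    m=(P[:,0]>x0)&(P[:,0]<x1)&(P[:,1]>y0)&(P[:,1]<y1)&(P[:,2]>z0)&(P[:,2]<z1); return P[m]
def rect(P):
    (c,wh,an)=cv2.minAreaRect(P[:,:2].astype(np.float32)*1000); return np.round(c,1),np.round(wh,1),round(an,1),len(P)
for n,P in(('top',C),('side',D)):
    print(n)
    print('head',rect(sel(P,.53,.63,-.115,-.035,.118,.14)))
    q=sel(P,.55,.62,-.175,-.118,.115,.14); print('pin',rect(q), q.mean(0).round(4))
    q=sel(P,.48,.66,-.04,.03,.03,.18)
    print('handle pts',len(q)); 
    for x,y,z in q[np.argsort(q[:,0])][::max(1,len(q)//30)]: print('  %.3f %.3f %.3f'%(x,y,z))
    print('wedge top',rect(sel(P,.43,.57,-.34,-.23,.027,.045)),'all',rect(sel(P,.43,.57,-.34,-.23,.008,.045)))
    q=sel(P,.43,.57,-.34,-.23,.008,.027); print(' slope mean',q.mean(0).round(3),len(q))
    for nm,bx in(('A',(.38,.51,.03,.13)),('B',(.39,.52,-.19,-.08))):
        q=sel(P,*bx,.088,.13); print('bar',nm,rect(q),q[:,2].max().round(3)); q=sel(P,*bx,.035,.055); print(' rim',rect(q))
    q=sel(P,.42,.57,.17,.33,.045,.08); print('drum',rect(q),q[:,2].max().round(4),q[q[:,2]>q[:,2].max()-.003].mean(0).round(4))
E
python3 m2.py
```

```text
top
head (array([578.9, -77.4]), array([56.5, 53. ]), 6.3, 333)
pin (array([ 585.8, -145. ]), array([20.5, 22.5]), 56.4, 51) [ 0.585  -0.1443  0.1289]
handle pts 336
  0.505 -0.003 0.080
  0.511 -0.004 0.076
  0.517 -0.007 0.073
  0.526 -0.001 0.083
  0.535 -0.004 0.081
  0.545 0.004 0.077
  0.549 -0.005 0.148
  0.552 0.008 0.096
  0.555 0.004 0.149
  0.558 -0.014 0.089
  0.560 -0.028 0.090
  0.562 0.008 0.108
  0.565 0.013 0.086
  0.566 0.011 0.103
  0.568 -0.025 0.101
  0.571 -0.013 0.110
  0.572 -0.025 0.097
  0.574 -0.019 0.102
  0.575 0.007 0.101
  0.577 0.013 0.109
  0.580 -0.037 0.100
  0.581 -0.002 0.102
  0.584 -0.017 0.098
  0.584 -0.008 0.094
  0.587 0.001 0.098
  0.591 0.006 0.093
  0.600 0.006 0.096
  0.611 0.009 0.104
  0.620 0.009 0.102
  0.625 0.015 0.108
  0.630 0.009 0.111
wedge top (array([ 473. , -281.4]), array([ 71.7, 102.1]), 8.1, 154) all (array([ 500.2, -285. ]), array([109.1, 138.6]), 90.0, 393)
 slope mean [ 0.496 -0.295  0.016] 239
bar A (array([444.2,  80.3]), array([ 8.9, 81.6]), 88.3, 94) 0.121
 rim (array([444.5,  80.1]), array([57. , 56.9]), 61.3, 47)
[... 875 characters left out ...]
578 0.002 0.105
  0.581 -0.013 0.107
  0.590 -0.004 0.096
  0.595 0.006 0.095
  0.604 0.002 0.103
  0.614 -0.001 0.102
  0.622 0.000 0.103
  0.627 0.005 0.111
  0.633 0.001 0.111
wedge top (array([ 465. , -277.5]), array([44.5, 82.4]), 72.9, 142) all (array([ 500.2, -287.5]), array([138.9, 104.1]), 0.4, 358)
 slope mean [ 0.493 -0.299  0.017] 216
bar A (array([444.5,  74.1]), array([83.2, 15.3]), 0.5, 82) 0.115
 rim (array([444.1,  74.7]), array([64.3, 60.3]), 35.4, 103)
bar B (array([ 459.2, -135.8]), array([84. , 12.4]), 20.4, 91) 0.116
 rim (array([ 461. , -135.6]), array([63.7, 54.2]), 61.8, 112)
drum (array([509.5, 229.8]), array([ 68.9, 131.9]), 21.5, 351) 0.0798 [0.5038 0.2369 0.0782]
```

Candidates: for the pails, silver (318,238) and silver (387,233) have handles. Blue (349,268) is the decoy and the handleless can (257,115) is excluded. The pin is the white head at the mill's tail, top view (394,189). The wedge is the wooden block (436,216); the yellow block (267,287) is not it. The close crops confirm these choices. I'll go for the pin first.

Call:
jog_arm:
  rows: [0, 0, 6.6, 0, 0, 0, 8.5, 0, 0, 6.6, 0, 0, 0, 8.5, 0, 0, 6.6, 0, 0, 0, 8.5, 0, 0, 6.6, 0, 0, 0, 8.5, 0, 0, 6.6, 0, 0, 0, 8.5, 0, 0, 6.6, 0, 0, 0, 8.5, 0, 0, 6.6, 0, 0, 0, 8.5, 0, 0, 6.6, 0, 0, 0, 8.5, 0, 0, 6.6, 0, 0, 0, 8.5, 0, 0, 6.6, 0, 0, 0, 8.5]

```text
t: 0.93
eef_pos: [0.1645, 0.4984, 0.404]
tool_rot: [0.0, 0.673, 0.74, -0.001]
force: [0.1, -0.6, -0.1]
finger_gap: 0.0848
finger_force: 0.0
```

Call:
jog_arm:
  rows: [0, 0, 0, -3.42, 1.77, 0, 8.5, 0, 0, 0, -3.42, 1.77, 0, 8.5, 0, 0, 0, -3.42, 1.77, 0, 8.5, 0, 0, 0, -3.42, 1.77, 0, 8.5, 0, 0, 0, -3.42, 1.77, 0, 8.5, 0, 0, 0, -3.42, 1.77, 0, 8.5, 0, 0, 0, -3.42, 1.77, 0, 8.5, 0, 0, 0, -3.42, 1.77, 0, 8.5, 0, 0, 0, -3.42, 1.77, 0, 8.5, 0, 0, 0, -3.42, 1.77, 0, 8.5]

```text
t: 1.77
eef_pos: [0.3752, 0.1741, 0.4043]
tool_rot: [-0.0, 0.671, 0.742, -0.0]
force: [0.3, 0.8, -0.0]
finger_gap: 0.0854
finger_force: 0.0
```

Call:
jog_arm:
  rows: [0, 0, 0, -3.42, 1.77, 0, 5, 0, 0, 0, -3.42, 1.77, 0, 5, 0, 0, 0, -3.42, 1.77, 0, 5, 0, 0, 0, -3.42, 1.77, 0, 5, 0, 0, 0, -3.42, 1.77, 0, 5, 0, 0, 0, -3.42, 1.77, 0, 5, 0, 0, 0, -3.42, 1.77, 0, 5, 0, 0, 0, -3.42, 1.77, 0, 5, 0, 0, 0, -3.42, 1.77, 0, 5, 0, 0, 0, -3.42, 1.77, 0, 5]

```text
t: 2.6
eef_pos: [0.5857, -0.1485, 0.4039]
tool_rot: [-0.001, 0.671, 0.741, -0.0]
force: [0.3, 0.8, -0.1]
finger_gap: 0.0496
finger_force: 0.0
```

```bash
cat >> h.py <<'E'
def go(x,y,z,a=None):
    o,m=st(); d=m.T@(np.array([x,y,z])-o['eef_pos'])*100; print('shift cm',np.round(d,2))
    c=np.degrees(np.arctan2(m[1,0],m[0,0])); print('yaw',round(c,2)); 
    if a is not None:
        t=(c-a+180)%360-180; print('turn z',round(t,2)); b=np.radians(a); M=np.array([[np.cos(b),np.sin(b),0],[np.sin(b),-np.cos(b),0],[0,0,-1]])
        print('shift after turn',np.round(M.T@(np.array([x,y,z])-o['eef_pos'])*100,2), 'level rotvec deg',np.round(np.degrees(R.from_matrix(m.T@M).as_rotvec()),2))
E
python3 - <<'E'
from h import *
go(.585,-.147,.272,95.8)
P=cloud(load('top')).reshape(-1,3)
for x in np.arange(.45,.55,.01):
    print('%.2f'%x,*['%4.0f'%(1000*np.median(q)) if len(q:=P[(abs(P[:,0]-x)<.005)&(abs(P[:,1]-y)<.005),2]) else '  --' for y in np.arange(-.34,-.23,.01)])
E
```

```text
t 2.6 p [ 0.5857 -0.1485  0.4039] q [-6.000e-04  6.710e-01  7.415e-01 -1.000e-04] gap 0.04961883727657833 F [ 0.31  0.77 -0.13]
[[-0.1    0.995 -0.001]
 [ 0.995  0.1    0.001]
 [ 0.001 -0.001 -1.   ]]
shift cm [ 0.15 -0.04 13.19]
yaw 95.71
turn z -0.09
shift after turn [ 0.15 -0.06 13.19] level rotvec deg [-0.06 -0.04 -0.09]
0.45   19    7    1    1    1   -0    2    1    1    1    4    3
0.46   17    9   -1    1    0    4    3    1    1    1    3    3
0.47   18    0    2    3   15   34   25   22    6    3   -2    1
0.48   -0    2    1    1   31   33   34   32   23    0    0    4
0.49    2    3    4    5   30   33   32   34   15    2    4   -0
0.50    3    3    1    5   26   28   30   31    4    2    1   -0
0.51   -2    2   -0   14   17   21   20   18    0    1    4   -0
0.52    0   -1    2    6   10   11   15    6    1    3    3    1
0.53   -2    1    1   -0    2    1    7    2    1    3    1    3
0.54    2    2    1    3   -1    2    2    1    0   -0    2    3
0.55    1    3    1    2    0    3    2    2    1    1   -2    1
```

Call:
jog_arm:
  rows: [0, 0, 0, 0.15, 0, 3, 5, 0, 0, 0, 0, 0, 3, 5, 0, 0, 0, 0, 0, 3, 5, 0, 0, 0, 0, 0, 2.5, 5, 0, 0, 0, 0, 0, 1.6, 5, 0, 0, 0, 0, 0, 0, 1.5, 0, 0, 0, 0, 0, 0, 1.5, 0, 0, 0, 0, 0, 0, 1.5, 0, 0, 0, 0, 0, 0, 1.5, 0, 0, 0, 0, 0, 0, 1.5]
  newtons: 50

```text
t: 3.43
eef_pos: [0.5853, -0.1452, 0.2754]
tool_rot: [0.001, 0.671, 0.742, 0.0]
force: [0.1, 0.6, -1.2]
finger_gap: 0.0226
finger_force: 49.0
```

Call:
jog_arm:
  rows: [0, 0, 0, 0, 0, -1, 1.5, 0, 0, 0, 0, 0, -2, 1.5, 0, 0, 0, 0, 0, -2.5, 1.5, 0, 0, 0, 0, 0, -2.5, 1.5, 0, 0, 0, 0, 0, -2.6, 1.5, 0, 0, 0, 0, 0, 0, 1.5]

```text
t: 3.93
eef_pos: [0.5861, -0.1456, 0.3887]
tool_rot: [0.007, 0.671, 0.742, 0.003]
force: [1.1, -0.4, -0.3]
finger_gap: 0.0223
finger_force: 49.1
```

```bash
python3 - <<'E'
from h import *
st(); s=snap('side'); crop(s,330,170,400,240,8,'c3')
E
```

```text
t 3.9333 p [ 0.5861 -0.1456  0.3887] q [0.0066 0.6708 0.7416 0.0026] gap 0.022318394550473256 F [ 1.1  -0.41 -0.3 ]
[[-0.1    0.995  0.013]
 [ 0.995  0.1   -0.005]
 [-0.006  0.013 -1.   ]]
```

View pics/c3.png

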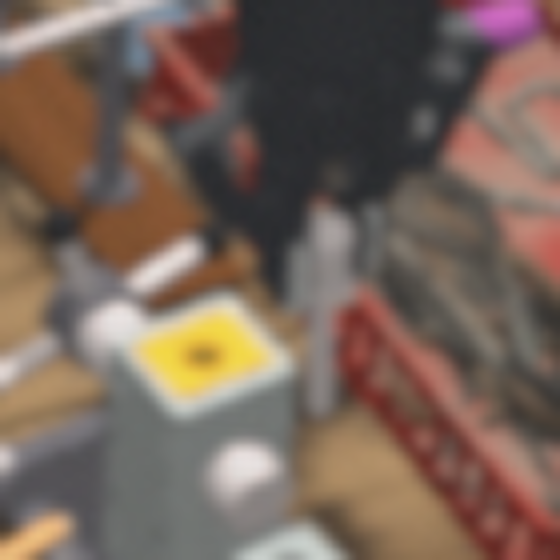

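The crop shows the pin upright in the pads with its tip at about (320,410) and the bush hole at (205,353). Next is the exact 68 mm shift over the bush.

Call:
jog_arm:
  rows: [0, 0, 0, 1.7, 0, 0, 1.5, 0, 0, 0, 1.7, 0, 0, 1.5, 0, 0, 0, 1.7, 0, 0, 1.5, 0, 0, 0, 1.7, 0, 0, 1.5, 0, 0, 0, 0, 0, 0, 1.5, 0, 0, 0, 0, 0, 0, 1.5, 0, 0, 0, 0, 0, 0, 1.5]

```text
t: 4.57
eef_pos: [0.5782, -0.0778, 0.3794]
tool_rot: [0.0, 0.671, 0.742, -0.0]
force: [-1.2, 0.0, -1.7]
finger_gap: 0.0222
finger_force: 49.1
```

```bash
python3 - <<'E'
from h import *
go(.5853-.101*.068,-.1452+.995*.068,.381,95.8)
E
```

```text
t 4.5667 p [ 0.5782 -0.0778  0.3794] q [ 1.000e-04  6.708e-01  7.416e-01 -3.000e-04] gap 0.022207598048069054 F [-1.25  0.01 -1.66]
[[-0.1    0.995 -0.   ]
 [ 0.995  0.1   -0.001]
 [-0.001 -0.    -1.   ]]
shift cm [ 0.02  0.03 -0.16]
yaw 95.74
turn z -0.06
shift after turn [ 0.02  0.03 -0.16] level rotvec deg [-0.02  0.03 -0.06]
```

Call:
jog_arm:
  rows: [0, 0, 0, 0, 0, 0.5, 1.5, 0, 0, 0, 0, 0, 0.5, 1.5, 0, 0, 0, 0, 0, 0.5, 1.5, 0, 0, 0, 0, 0, 0.5, 1.5, 0, 0, 0, 0, 0, 0, 1.5]

```text
t: 4.98
eef_pos: [0.5778, -0.0778, 0.3576]
tool_rot: [-0.001, 0.671, 0.741, -0.001]
force: [-0.2, 0.7, -1.5]
finger_gap: 0.0222
finger_force: 49.1
```

Call:
jog_arm:
  rows: [0, 0, 0, 0, 0, 0.4, 1.5, 0, 0, 0, 0, 0, 0.4, 1.5, 0, 0, 0, 0, 0, 0.4, 1.5, 0, 0, 0, 0, 0, 0.3, 1.5, 0, 0, 0, 0, 0, 0, 1.5, 0, 0, 0, 0, 0, 0, 1.5]

```text
t: 5.48
eef_pos: [0.5781, -0.0774, 0.3444]
tool_rot: [-0.0, 0.671, 0.742, -0.0]
force: [0.3, 0.2, -1.2]
finger_gap: 0.0222
finger_force: 49.1
```

Call:
jog_arm:
  rows: [0, 0, 0, 0, 0, 0, 5, 0, 0, 0, 0, 0, 0, 5, 0, 0, 0, 0, 0, 0, 5, 0, 0, 0, 0, 0, -2, 5, 0, 0, 0, 0, 0, -3, 5, 0, 0, 0, 0, 0, -1.5, 5, 0, 0, 0, 2.6, -1.6, 0, 0, 0, 0, 0, 2.6, -1.6, 0, 0, 0, 0, 0, 2.6, -1.65, 0, 0, 0, 0, 0, 0, 0, 0, 0]

```text
t: 6.32
eef_pos: [0.5195, -0.0016, 0.4108]
tool_rot: [-0.001, 0.67, 0.743, 0.0]
force: [0.1, 0.1, -0.1]
finger_gap: 0.0017
finger_force: 0.0
```

```bash
cat >> h.py <<'E'
def pinz(n='side'):
    for k in('side','top'):
        P=cloud(snap(k)).reshape(-1,3); q=P[(np.hypot(P[:,0]-.578,P[:,1]+.0795)<.022)&(P[:,2]>.133)&(P[:,2]<.215)]
        print(k,'pin pts',len(q), q.mean(0).round(4) if len(q) else '', np.percentile(q[:,2],95).round(4) if len(q) else '')
E
python3 - <<'E'
from h import *
go(.522,-.005,.308,95.8); pinz()
s=load('side'); crop(s,320,170,400,240,7,'c4')
E
```

```text
t 6.3167 p [ 0.5195 -0.0016  0.4108] q [-1.200e-03  6.695e-01  7.428e-01  5.000e-04] gap 0.0016639782925075913 F [ 0.13  0.08 -0.13]
[[-0.104  0.995 -0.001]
 [ 0.995  0.104  0.002]
 [ 0.003 -0.001 -1.   ]]
shift cm [-0.39  0.23 10.28]
yaw 95.94
turn z 0.14
shift after turn [-0.37  0.22 10.28] level rotvec deg [-0.05 -0.14  0.14]
side pin pts 102 [ 0.5693 -0.0862  0.1709] 0.1961
top pin pts 0
```

View pics/c4.png

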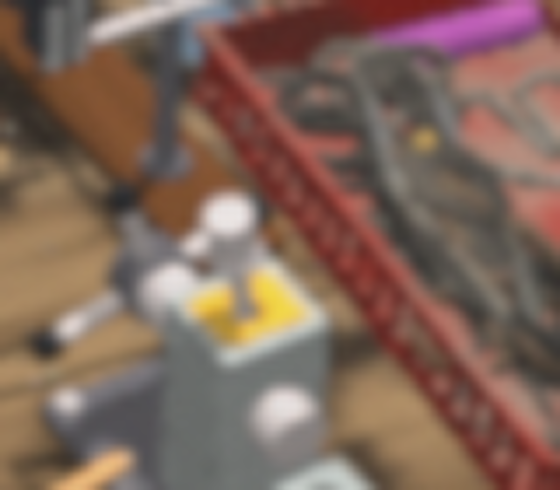

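The pin stands upright in the bush, with its head at about (230,215) in the crop. Next I lower the closed fingers beside the top arm's ball.

Call:
jog_arm:
  rows: [0, 0, 0, -0.35, 0.2, 2.5, 0, 0, 0, 0, 0, 0, 2.5, 0, 0, 0, 0, 0, 0, 2.5, 0, 0, 0, 0, 0, 0, 2.5, 0, 0, 0, 0, 0, 0, 0.3, 0, 0, 0, 0, 0, 0, 0, 0, 0, 0, 0, 0, 0.5, 0, 0, 0, 0, 0, 0, 0.5, 0, 0, 0, 0, 0, 0, 0.4, 0, 0, 0, 0, 0, 0, 0.3, 0, 0]

```text
t: 7.25
eef_pos: [0.5427, -0.0066, 0.3098]
tool_rot: [0.002, 0.671, 0.742, 0.001]
force: [-3.0, -0.8, 3.9]
finger_gap: 0.0005
finger_force: 1.6
```

```bash
python3 - <<'E'
from h import *
st(); pinz()
s=load('side'); crop(s,310,160,390,230,7,'c5')
E
```

```text
t 7.25 p [ 0.5427 -0.0066  0.3098] q [0.002  0.6709 0.7415 0.001 ] gap 0.0004582636211540078 F [-3.03 -0.8   3.91]
[[-0.1    0.995  0.004]
 [ 0.995  0.1   -0.001]
 [-0.002  0.004 -1.   ]]
side pin pts 96 [ 0.5684 -0.0869  0.1734] 0.1947
top pin pts 0
```

View pics/c5.png

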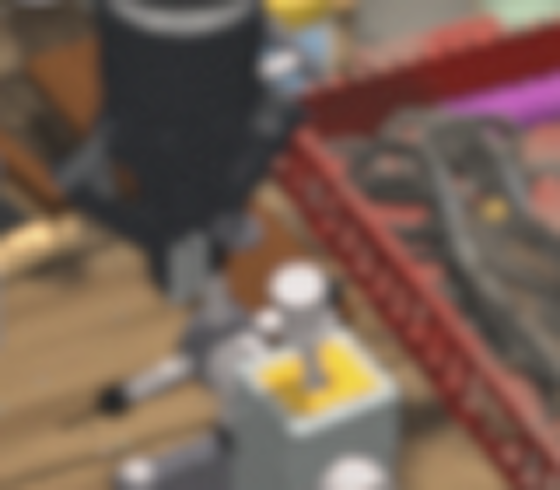

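The fingertip at about (185,270) in the crop touches the ball of the top arm, and the pin is still up at about (300,285). I'll keep pushing in small steps and watch the force.

Call:
jog_arm:
  rows: [0, 0, 0, 0, 0.3, 0, 0, 0, 0, 0, 0, 0.3, 0, 0, 0, 0, 0, 0, 0.3, 0, 0, 0, 0, 0, 0, 0.3, 0, 0, 0, 0, 0, 0, 0, 0, 0]

```text
t: 7.77
eef_pos: [0.5539, -0.0051, 0.3064]
tool_rot: [-0.0, 0.671, 0.742, 0.0]
force: [-0.2, -0.5, 0.3]
finger_gap: -0.0
finger_force: 0.1
```

Call:
jog_arm:
  rows: [0, 0, 0, 0, 0.25, 0, 0, 0, 0, 0, 0, 0.25, 0, 0, 0, 0, 0, 0, 0.25, 0, 0, 0, 0, 0, 0, 0.25, 0, 0, 0, 0, 0, 0, 0, 0, 0]

```text
t: 8.18
eef_pos: [0.5636, -0.0041, 0.3063]
tool_rot: [-0.0, 0.671, 0.742, 0.0]
force: [-0.3, 0.4, -1.4]
finger_gap: -0.0001
finger_force: 0.2
```

```bash
cat >> h.py <<'E'
def arms():
    # pins and arm points around hub, angle from vertical toward mill +x
    xh=np.array([.995,.1]);yh=np.array([-.1,.995]);
    for k in('side','top'):
        P=cloud(load(k)).reshape(-1,3); d=P[:,:2]-np.array([.570,0 if k=='top' else -.004]); X=d@xh;Y=d@yh;Z=P[:,2]-.085
        m=(abs(Y)<.016)&(np.hypot(X,Z)<.075)&(np.hypot(X,Z)>.03)
        an=np.degrees(np.arctan2(X[m],Z[m])); h,e=np.histogram(an,np.arange(-180,181,10)); print(k,[(int(e[i]),int(h[i])) for i in range(36) if h[i]>2])
E
python3 - <<'E'
from h import *
pinz(); arms()
E
```

```text
side pin pts 88 [ 0.5682 -0.0867  0.173 ] 0.1957
top pin pts 19 [ 0.5659 -0.0866  0.1884] 0.1973
side [(-180, 13), (-170, 27), (-160, 5), (-80, 24), (-70, 16), (-20, 20), (-10, 16), (0, 13), (10, 19), (90, 3), (170, 10)]
top []
```

Call:
jog_arm:
  rows: [0, 0, 0, 0, 0.25, 0.05, 0, 0, 0, 0, 0, 0.25, 0.05, 0, 0, 0, 0, 0, 0.25, 0.1, 0, 0, 0, 0, 0, 0.3, 0.1, 0, 0, 0, 0, 0, 0, 0, 0]

```text
t: 8.7
eef_pos: [0.5743, -0.0031, 0.3036]
tool_rot: [0.0, 0.671, 0.742, 0.0]
force: [-0.1, 0.3, -0.0]
finger_gap: -0.0001
finger_force: 0.1
```

Call:
jog_arm:
  rows: [0, 0, 0, 0, 0.25, 0.1, 0, 0, 0, 0, 0, 0.25, 0.1, 0, 0, 0, 0, 0, 0.2, 0.15, 0, 0, 0, 0, 0, 0.2, 0.15, 0, 0, 0, 0, 0, 0, 0, 0]

```text
t: 9.12
eef_pos: [0.583, -0.0022, 0.2981]
tool_rot: [-0.0, 0.671, 0.742, -0.0]
force: [-0.2, -1.3, 0.2]
finger_gap: -0.0002
finger_force: 0.0
```

```bash
python3 - <<'E'
from h import *
pinz(); arms()
E
```

```text
side pin pts 96 [ 0.5684 -0.0871  0.1723] 0.1958
top pin pts 46 [ 0.5674 -0.0829  0.1852] 0.1976
side [(-180, 11), (-170, 5), (-150, 21), (-140, 15), (-60, 23), (-50, 14), (-10, 4), (0, 32), (10, 17), (20, 9), (30, 13), (170, 9)]
top []
```

Call:
jog_arm:
  rows: [0, 0, 0, 0, 0.17, 0.12, 0, 0, 0, 0, 0, 0.17, 0.12, 0, 0, 0, 0, 0, 0.16, 0.13, 0, 0, 0, 0, 0, 0.16, 0.13, 0, 0, 0, 0, 0, 0, 0, 0]

```text
t: 9.63
eef_pos: [0.5894, -0.0015, 0.2932]
tool_rot: [-0.0, 0.671, 0.742, -0.0]
force: [-0.7, -0.2, 0.1]
finger_gap: 0.0001
finger_force: 0.2
```

Call:
jog_arm:
  rows: [0, 0, 0, 0, 0.14, 0.17, 0, 0, 0, 0, 0, 0.14, 0.17, 0, 0, 0, 0, 0, 0.13, 0.18, 0, 0, 0, 0, 0, 0.13, 0.18, 0, 0, 0, 0, 0, 0, 0, 0]

```text
t: 10.05
eef_pos: [0.5951, -0.001, 0.2867]
tool_rot: [0.0, 0.671, 0.742, 0.0]
force: [-0.4, -0.1, 2.3]
finger_gap: 0.0
finger_force: 0.5
```

```bash
python3 - <<'E'
from h import *
pinz(); arms()
E
```

```text
side pin pts 94 [ 0.5692 -0.0869  0.1723] 0.1951
top pin pts 67 [ 0.5684 -0.0807  0.1826] 0.1991
side [(-180, 12), (-170, 8), (-130, 24), (-120, 14), (-50, 3), (-40, 28), (-30, 8), (10, 29), (20, 20), (30, 7), (40, 7), (50, 6), (170, 11)]
top []
```

Call:
jog_arm:
  rows: [0, 0, 0, 0, 0.12, 0.18, 0, 0, 0, 0, 0, 0.12, 0.18, 0, 0, 0, 0, 0, 0.11, 0.18, 0, 0, 0, 0, 0, 0.1, 0.18, 0, 0, 0, 0, 0, 0, 0, 0]

```text
t: 10.57
eef_pos: [0.5993, -0.0005, 0.2791]
tool_rot: [0.0, 0.671, 0.742, 0.0]
force: [0.5, -0.2, 1.6]
finger_gap: -0.0
finger_force: 0.7
```

Call:
jog_arm:
  rows: [0, 0, 0, 0, 0.1, 0.2, 0, 0, 0, 0, 0, 0.1, 0.2, 0, 0, 0, 0, 0, 0.1, 0.2, 0, 0, 0, 0, 0, 0.1, 0.2, 0, 0, 0, 0, 0, 0, 0, 0]

```text
t: 10.98
eef_pos: [0.6031, -0.0001, 0.2707]
tool_rot: [-0.0, 0.671, 0.742, -0.0]
force: [-0.2, -0.2, 1.7]
finger_gap: 0.0002
finger_force: 0.6
```

```bash
python3 - <<'E'
from h import *
pinz(); arms(); st()
E
```

```text
side pin pts 92 [ 0.5685 -0.0868  0.1732] 0.1955
top pin pts 79 [ 0.5697 -0.0795  0.1787] 0.1982
side [(-180, 11), (-170, 7), (-110, 10), (-100, 30), (-20, 24), (-10, 13), (0, 9), (10, 16), (20, 15), (30, 21), (40, 4), (70, 11), (170, 22)]
top []
t 11.0833 p [ 6.029e-01 -1.000e-04  2.709e-01] q [-4.000e-04  6.709e-01  7.416e-01 -3.000e-04] gap 0.00017045999408111726 F [-0.25  0.07  0.5 ]
[[-0.1    0.995 -0.001]
 [ 0.995  0.1    0.   ]
 [ 0.    -0.001 -1.   ]]
```

Call:
jog_arm:
  rows: [0, 0, 0, 0, 0, -3, 0, 0, 0, 0, 0, 0, -4, 0, 0, 0, 0, 0, -2.5, 0, 0, 0, 0, 0, 0, -2.5, 0, 0, 0, 0, 0, 0, -2.4, 0, 0, 0, 0, 0, 0, 0, 0, 0, 0, 0, 0, 0, 0, 2, 0, 0, 0, 0, 0, 0, 1.5, 0, 0, 0, 0, 0, 0, 0, 0]

```text
t: 11.83
eef_pos: [0.5281, -0.0074, 0.3025]
tool_rot: [-0.003, 0.671, 0.742, -0.002]
force: [-1.0, -0.5, -0.2]
finger_gap: 0.0002
finger_force: 0.0
```

Call:
jog_arm:
  rows: [0, 0, 0, 0, 0.3, 0, 0, 0, 0, 0, 0, 0.3, 0, 0, 0, 0, 0, 0, 0.3, 0, 0, 0, 0, 0, 0, 0.3, 0, 0, 0, 0, 0, 0, 0.3, 0, 0, 0, 0, 0, 0, 0.3, 0, 0, 0, 0, 0, 0, 0, 0, 0]

```text
t: 12.42
eef_pos: [0.5482, -0.0058, 0.3069]
tool_rot: [0.001, 0.671, 0.742, 0.0]
force: [0.4, 0.0, -0.4]
finger_gap: 0.0001
finger_force: 0.0
```

```bash
python3 - <<'E'
from h import *
pinz(); arms(); st()
E
```

```text
side pin pts 95 [ 0.5692 -0.087   0.1724] 0.1954
top pin pts 5 [ 0.5683 -0.0932  0.1693] 0.1932
side [(-180, 32), (-170, 6), (-100, 5), (-90, 33), (-30, 18), (-20, 12), (-10, 16), (0, 15), (80, 10), (170, 17)]
top []
t 12.5167 p [ 0.5477 -0.0057  0.3065] q [2.000e-04 6.708e-01 7.416e-01 3.000e-04] gap -4.0711134726939474e-05 F [-0.12  0.53  0.73]
[[-0.1    0.995  0.001]
 [ 0.995  0.1    0.   ]
 [ 0.     0.001 -1.   ]]
```

Call:
jog_arm:
  rows: [0, 0, 0, 0, 0.26, 0, 0, 0, 0, 0, 0, 0.26, 0, 0, 0, 0, 0, 0, 0.26, 0, 0, 0, 0, 0, 0, 0.26, 0, 0, 0, 0, 0, 0, 0, 0, 0]

```text
t: 12.93
eef_pos: [0.5582, -0.0047, 0.3064]
tool_rot: [0.0, 0.671, 0.742, 0.0]
force: [-1.0, 0.6, 0.7]
finger_gap: -0.0001
finger_force: 0.1
```

Call:
jog_arm:
  rows: [0, 0, 0, 0, 0.26, 0, 0, 0, 0, 0, 0, 0.26, 0.05, 0, 0, 0, 0, 0, 0.26, 0.05, 0, 0, 0, 0, 0, 0.26, 0.1, 0, 0, 0, 0, 0, 0, 0, 0]

```text
t: 13.35
eef_pos: [0.5686, -0.0036, 0.3042]
tool_rot: [0.0, 0.671, 0.742, 0.0]
force: [-0.3, -0.1, 0.0]
finger_gap: -0.0
finger_force: 0.0
```

```bash
python3 - <<'E'
from h import *
pinz(); arms()
E
```

```text
side pin pts 75 [ 0.5771 -0.0858  0.1488] 0.1603
top pin pts 12 [ 0.5769 -0.0909  0.1443] 0.1593
side [(-180, 14), (-170, 21), (-160, 19), (-80, 5), (-70, 30), (-60, 4), (-20, 11), (-10, 21), (0, 15), (10, 19), (20, 8), (100, 7), (170, 9)]
top []
```

Call:
jog_arm:
  rows: [0, 0, 0, 0, -0.3, 0, 0, 0, 0, 0, 0, 0, -3, 0, 0, 0, 0, 0, 0, -3, 0, 0, 0, 0, -2.5, 0.2, 0, 0, 0, 0, 0, -2.5, 0.2, 0, 0, 0, 0, 0, -2.5, 0.1, 0, 0, 0, 0, 0, 0, 0, 1.3, 0, 0, 0, 0, 0, 0, 1.2, 0, 0, 0, 0, 0, 0, 0.4, 0, 0, 0, 0, 0, 0, 0, 0]

```text
t: 14.28
eef_pos: [0.5767, -0.0774, 0.333]
tool_rot: [-0.002, 0.671, 0.742, -0.001]
force: [-0.7, 0.2, -0.6]
finger_gap: 0.0
finger_force: 0.0
```

Call:
jog_arm:
  rows: [0, 0, 0, 0, 0, 0.2, 0, 0, 0, 0, 0, 0, 0.2, 0, 0, 0, 0, 0, 0, 0.2, 0, 0, 0, 0, 0, 0, 0, 0]

```text
t: 14.62
eef_pos: [0.5777, -0.0776, 0.3305]
tool_rot: [0.001, 0.671, 0.742, 0.0]
force: [0.1, 0.4, 2.5]
finger_gap: 0.0
finger_force: 1.3
```

Call:
jog_arm:
  rows: [0, 0, 0, 0, 0, 0.15, 0, 0, 0, 0, 0, 0, 0.15, 0, 0, 0, 0, 0, 0, 0, 0]

```text
t: 14.87
eef_pos: [0.5774, -0.0776, 0.3304]
tool_rot: [0.001, 0.671, 0.742, 0.001]
force: [-4.2, 2.0, 11.8]
finger_gap: -0.0004
finger_force: 5.6
```

```bash
python3 - <<'E'
from h import *
yw=-11.6; c=np.array([np.cos(np.radians(yw)),np.sin(np.radians(yw))])
P=np.mean([pt(load('top'),225+x/3,80+y/3,z=.032)[:2] for x,y in [(648,450),(608,443)]],0); C=P+.0325*c
print('wedge centre(from thick end)',C, 'grasp',C-.016*c)
go(*(C-.016*c),.30,78.4); 
E
```

```text
wedge centre(from thick end) [ 0.49605758 -0.2845782 ] grasp [ 0.48038437 -0.28136096]
t 14.8667 p [ 0.5774 -0.0776  0.3304] q [0.0015 0.6706 0.7418 0.0011] gap -0.00039069193401963077 F [-4.23  1.99 11.76]
[[-0.101  0.995  0.004]
 [ 0.995  0.101 -0.   ]
 [-0.001  0.004 -1.   ]]
shift cm [-19.29 -11.72   3.02]
yaw 95.77
turn z 17.37
shift after turn [-21.91  -5.41   3.04] level rotvec deg [2.100e-01 1.000e-02 1.737e+01]
```

Call:
jog_arm:
  rows: [0, 0, 0, 0, 0, -2, 0, 0, 0, 0, 0, 0, -3, 3, 0, 0, -7, 0, 0, -3, 6.5, 0, 0, -7, 0, 0, 0, 6.5, 0, 0, -7, 0, 0, 0, 6.5, 0, 0, -7, 0, 0, 0, 6.5, 0, 0, -7, 0, 0, 0, 6.5, 0, 0, -7, 0, 0, 0, 6.5, 0, 0, -7, 0, 0, 0, 6.5, 0, 0, -7, 0, 0, 0, 6.5]

```text
t: 15.7
eef_pos: [0.5776, -0.0779, 0.4066]
tool_rot: [0.0, 0.241, 0.97, -0.0]
force: [0.0, -1.2, -0.2]
finger_gap: 0.0647
finger_force: 0.0
```

Call:
jog_arm:
  rows: [0, 0, -7, 0, 0, 0, 6.5, 0, 0, -7, 0, 0, 0, 6.5, 0, 0, -2.6, 0, 0, 0, 6.5, 0, 0, 0, 0, 0, 0, 6.5]

```text
t: 16.03
eef_pos: [0.5776, -0.0779, 0.4066]
tool_rot: [0.0, 0.101, 0.995, -0.0]
force: [0.2, 0.3, 0.3]
finger_gap: 0.0652
finger_force: 0.0
```

```bash
python3 - <<'E'
from h import *
s=snap('top'); b=s; P=cloud(s).reshape(-1,3)
q=P[(P[:,0]>.45)&(P[:,0]<.55)&(P[:,1]>-.325)&(P[:,1]<-.245)&(P[:,2]>.026)&(P[:,2]<.04)]
r=cv2.minAreaRect(q[:,:2].astype(np.float32)*1000); print(r,q.mean(0))
crop(s,415,195,475,250,10,'c6'); go(.4804,-.2814,.30,168.4)
E
```

```text
((488.8164978027344, -280.7271423339844), (40.19070816040039, 41.692867279052734), 72.35067749023438) [ 0.48630499 -0.27922863  0.03237261]
t 16.0833 p [ 0.5776 -0.078   0.4066] q [ 2.000e-04  1.021e-01  9.948e-01 -0.000e+00] gap 0.06502756537754352 F [ 0.4  -0.12 -0.64]
[[-0.979  0.203  0.   ]
 [ 0.203  0.979 -0.   ]
 [-0.    -0.    -1.   ]]
shift cm [  5.39 -21.89  10.66]
yaw 168.28
turn z -0.12
shift after turn [  5.43 -21.88  10.66] level rotvec deg [-0.    0.02 -0.12]
```

View pics/c6.png

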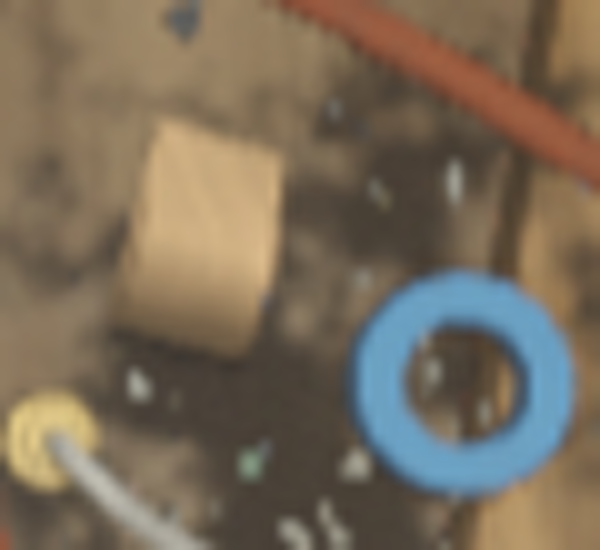

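The wedge lies unmoved: thick end at about (177,340) in the crop, thin edge at about (220,135), tape roll at (465,380).

Call:
jog_arm:
  rows: [0, 0, -0.2, 0.9, -3.65, 0, 5.6, 0, 0, 0, 0.9, -3.65, 0, 5.6, 0, 0, 0, 0.9, -3.65, 0, 5.6, 0, 0, 0, 0.9, -3.65, 0, 5.6, 0, 0, 0, 0.9, -3.65, 0, 5.6, 0, 0, 0, 0.9, -3.65, 0, 5.6, 0, 0, 0, 0, 0, 3.5, 5.6, 0, 0, 0, 0, 0, 3.5, 5.6, 0, 0, 0, 0, 0, 3.5, 5.6, 0, 0, 0, 0, 0, 0, 5.6]

```text
t: 16.92
eef_pos: [0.4772, -0.2797, 0.2909]
tool_rot: [-0.008, 0.101, 0.995, 0.005]
force: [-1.7, 2.4, -2.3]
finger_gap: 0.0561
finger_force: 0.0
```

```bash
python3 - <<'E'
from h import *
go(.4804,-.2814,.178,168.2)
E
```

```text
t 16.9167 p [ 0.4772 -0.2797  0.2909] q [-0.0083  0.101   0.9948  0.0051] gap 0.05609011654534998 F [-1.75  2.38 -2.33]
[[-0.979  0.201 -0.015]
 [ 0.201  0.98   0.012]
 [ 0.017  0.008 -1.   ]]
shift cm [-0.55 -0.2  11.28]
yaw 168.41
turn z 0.21
shift after turn [-0.35 -0.1  11.29] level rotvec deg [ 0.48 -1.    0.21]
```

Call:
jog_arm:
  rows: [0, 0, 0, 0, 0, 3.5, 5.6, 0, 0, 0, 0, 0, 3.5, 5.6, 0, 0, 0, 0, 0, 3, 5.6, 0, 0, 0, 0, 0, 1.5, 5.6, 0, 0, 0, 0, 0, 0.8, 5.6, 0, 0, 0, 0, 0, 0, 3.5, 0, 0, 0, 0, 0, 0, 3.5, 0, 0, 0, 0, 0, 0, 3.5, 0, 0, 0, 0, 0, 0, 3.5]
  newtons: 40

```text
t: 17.67
eef_pos: [0.482, -0.2826, 0.1808]
tool_rot: [0.002, 0.1, 0.995, -0.001]
force: [-0.3, 0.7, -1.1]
finger_gap: 0.0404
finger_force: 40.0
```

Call:
jog_arm:
  rows: [0, 0, 0, 0, 0, -1, 3.5, 0, 0, 0, 0, 0, -3, 3.5, 0, 0, -5, 0, 0, -3, 3.5, 0, 0, -5, 0, 0, -3.5, 3.5, 0, 0, -5, 0, 0, -3, 3.5, 0, 0, -5, 0, 0, -3, 3.5, 0, 0, -5.3, 0, 0, 0, 3.5, 0, -4, 0, 0, 0, 0, 3.5, 0, 0, 0, 0, 0, 0, 3.5]

```text
t: 18.42
eef_pos: [0.481, -0.2821, 0.3466]
tool_rot: [0.037, -0.12, 0.992, 0.003]
force: [-0.5, -0.7, -2.0]
finger_gap: 0.0407
finger_force: 40.0
```

```bash
python3 - <<'E'
from h import *
go(.419,.219,.345)
go(.419,.219,.21)
E
```

```text
t 18.4167 p [ 0.481  -0.2821  0.3466] q [ 0.0371 -0.1202  0.9921  0.0026] gap 0.04066376082638623 F [-0.47 -0.7  -1.95]
[[-0.968 -0.239  0.073]
 [-0.238  0.971  0.014]
 [-0.074 -0.004 -0.997]]
shift cm [-5.92 50.15  0.41]
yaw -166.18
t 18.4167 p [ 0.481  -0.2821  0.3466] q [ 0.0371 -0.1202  0.9921  0.0026] gap 0.04066376082638623 F [-0.47 -0.7  -1.95]
[[-0.968 -0.239  0.073]
 [-0.238  0.971  0.014]
 [-0.074 -0.004 -0.997]]
shift cm [-4.92 50.2  13.88]
yaw -166.18
```

Call:
jog_arm:
  rows: [0, 0, 0, -0.45, 3.86, 0, 3.5, 0, 0, 0, -0.45, 3.86, 0, 3.5, 0, 0, 0, -0.45, 3.86, 0, 3.5, 0, 0, 0, -0.45, 3.86, 0, 3.5, 0, 0, 0, -0.45, 3.86, 0, 3.5, 0, 0, 0, -0.45, 3.86, 0, 3.5, 0, 0, 0, -0.45, 3.86, 0, 3.5, 0, 0, 0, -0.45, 3.86, 0, 3.5, 0, 0, 0, -0.45, 3.86, 0, 3.5, 0, 0, 0, -0.45, 3.86, 0, 3.5]

```text
t: 19.25
eef_pos: [0.4312, 0.1052, 0.3474]
tool_rot: [0.035, -0.12, 0.992, 0.004]
force: [0.9, -0.8, -1.2]
finger_gap: 0.0409
finger_force: 40.2
```

Call:
jog_arm:
  rows: [0, 0, 0, -0.45, 3.86, 0, 3.5, 0, 0, 0, -0.45, 3.86, 0, 3.5, 0, 0, 0, -0.45, 3.86, 0, 3.5, 0, 0, 0, 0, 0, 0, 3.5, 0, 0, 0, 0.25, 0, 3.5, 3.5, 0, 0, 0, 0.25, 0, 3.5, 3.5, 0, 0, 0, 0.25, 0, 3.5, 3.5, 0, 0, 0, 0.2, 0, 2, 3.5, 0, 0, 0, 0, 0, 0, 3.5, 0, 0, 0, 0, 0, 0, 3.5]

```text
t: 20.08
eef_pos: [0.4159, 0.2185, 0.2212]
tool_rot: [0.032, -0.12, 0.992, 0.003]
force: [-0.6, 0.9, -1.1]
finger_gap: 0.0406
finger_force: 40.4
```

```bash
python3 - <<'E'
from h import *
go(.419,.219,.193)
s=snap('top'); snap('side'); crop(s,235,195,305,265,8,'c7')
P=cloud(s).reshape(-1,3); x=np.array([.9715,.2368]);y=np.array([-.2368,.9715]); d=P[:,:2]-np.array([.469,.232]); X=d@x;Y=d@y
for Xi in np.arange(-.09,.09,.006):
    print('%.3f'%Xi,*['%4.0f'%(1000*np.median(q)) if len(q:=P[(abs(X-Xi)<.003)&(abs(Y-yy)<.01),2]) else '  --' for yy in np.arange(-.07,.075,.02)])
E
```

```text
t 20.0833 p [0.4159 0.2185 0.2212] q [ 0.0325 -0.1202  0.9922  0.0033] gap 0.040550390463377516 F [-0.63  0.92 -1.07]
[[-0.969 -0.239  0.064]
 [-0.238  0.971  0.014]
 [-0.065 -0.001 -0.998]]
shift cm [-0.13 -0.02  2.84]
yaw -166.18
-0.090    0  386  518  513  514  525  523   --
-0.084    3  469  516  515  517  524  520   --
-0.078   -1  465  519  518  519  520  522   --
-0.072    2  458  516  518  518  520  519   --
-0.066    3  450  516  518  518  520  520   --
-0.060    6  152  305  517  517  519  520   --
-0.054    7  156  516  515  513  514  516   --
-0.048    6  156  512  512  510  511  511   --
-0.042    6  150  510  507  505  506  504   --
-0.036    4  127  497  499  497  497  496   --
-0.030    3   10  389  489  486  485   --   --
-0.024    5   11  199   66  390   --   --   --
-0.018    3   14   15   70   --   --   --   --
-0.012    5   12   14   64   --   --   --   --
-0.006    4   13   16   58   --   --   --   --
0.000    3   17   16   53   56   --   17    5
0.006    5   15   15   49   49   15   17    5
0.012    4   14   55   54   55   47   18    3
0.018    2   13   67   69   66   67   60    3
0.024    4   16   70   71   72   72   72    4
0.030    1   21   74   73   75   75   72    3
0.036    4   17   78   78   76   78   74    5
0.042    3   20   77   77   77   77   78   -1
0.048    3   20   75   76   76   77   74    4
0.054    5   20   71   72   73   76   73    1
0.060    2   16   68   68   71   73   68    2
0.066    6   22   62   63   63   62   60    4
0.072    4   22   18   27   37   19   19    4
0.078    6   22   17   20   20   19   20    4
0.084    3   38   33   34   35   37   37    6
```

View pics/c7.png

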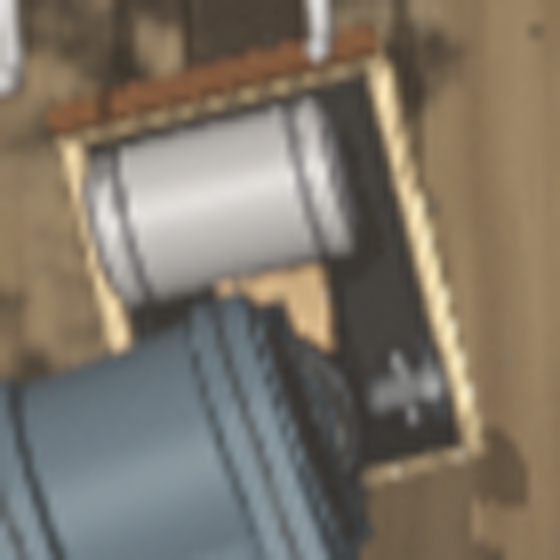

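The crop shows the wedge (tan, about (285,290)) in front of the drum, whose low edge runs near (235,280), inside the span between the pips. Next I lower it.

Call:
jog_arm:
  rows: [0, 0, 0, 0, 0, 0.8, 3.5, 0, 0, 0, 0, 0, 0.8, 3.5, 0, 0, 0, 0, 0, 0.5, 3.5, 0, 0, 0, 0, 0, 0.3, 3.5, 0, 0, 0, 0, 0, 0, 3.5, 0, 0, 0, 0, 0, 0, 3.5]

```text
t: 20.68
eef_pos: [0.4184, 0.2194, 0.1979]
tool_rot: [0.034, -0.12, 0.992, 0.004]
force: [0.1, 1.1, -1.8]
finger_gap: 0.0404
finger_force: 40.4
```

Call:
jog_arm:
  rows: [0, 0, 0, 0, 0, 0.2, 3.5, 0, 0, 0, 0, 0, 0.2, 3.5, 0, 0, 0, 0, 0, 0, 3.5]

```text
t: 20.93
eef_pos: [0.4187, 0.2195, 0.194]
tool_rot: [0.034, -0.12, 0.992, 0.004]
force: [0.2, 0.3, -1.1]
finger_gap: 0.0401
finger_force: 40.4
```

Call:
jog_arm:
  rows: [0, 0, 0, -0.6, 0, 0, 3.5, 0, 0, 0, -0.6, 0, 0, 3.5, 0, 0, 0, -0.4, 0, 0.15, 3.5, 0, 0, 0, 0, 0, 0.15, 3.5, 0, 0, 0, 0, 0, 0, 3.5]

```text
t: 21.35
eef_pos: [0.4351, 0.2235, 0.1924]
tool_rot: [0.035, -0.12, 0.992, 0.004]
force: [-0.0, -0.2, -2.6]
finger_gap: 0.0402
finger_force: 40.4
```

Call:
jog_arm:
  rows: [0, 0, 0, 0, 0, 0.1, 3.5, 0, 0, 0, 0, 0, 0.1, 3.5, 0, 0, 0, 0, 0, 0.1, 3.5, 0, 0, 0, 0, 0, 0, 3.5]

```text
t: 21.68
eef_pos: [0.4346, 0.2235, 0.1903]
tool_rot: [0.035, -0.12, 0.992, 0.004]
force: [-2.9, -1.5, 3.9]
finger_gap: 0.0405
finger_force: 41.0
```

Call:
jog_arm:
  rows: [0, 0, 0, -0.15, 0, 0, 3.5, 0, 0, 0, -0.15, 0, 0, 3.5, 0, 0, 0, 0, 0, 0, 3.5]

```text
t: 21.93
eef_pos: [0.4369, 0.2241, 0.1904]
tool_rot: [0.034, -0.121, 0.992, 0.004]
force: [-5.2, -1.7, 6.0]
finger_gap: 0.0407
finger_force: 41.3
```

```bash
python3 - <<'E'
from h import *
st(); s=snap('top'); P=cloud(s).reshape(-1,3); x=np.array([.9715,.2368]);y=np.array([-.2368,.9715]); d=P[:,:2]-np.array([.469,.232]); X=d@x;Y=d@y
for Xi in np.arange(-.012,.081,.006):
    print('%.3f'%Xi,*['%4.0f'%(1000*np.median(q)) if len(q:=P[(abs(X-Xi)<.003)&(abs(Y-yy)<.005),2]) else '  --' for yy in np.arange(-.05,.065,.01)])
E
```

```text
t 21.9333 p [0.4369 0.2241 0.1904] q [ 0.0338 -0.1205  0.9921  0.0041] gap 0.040681518862481045 F [-5.17 -1.74  5.97]
[[-0.969 -0.239  0.066]
 [-0.239  0.971  0.016]
 [-0.068 -0.    -0.998]]
-0.012   72  456  332  470  465  461  462  458  458  463   --   --
-0.006   15  181  365  200   --   --   --   --   --   --   --   --
0.000   14   12   18   19   --   --   --   --   --   --   --   --
0.006   17   16   14   24   30   --   --   --   --   --   --   --
0.012   15   15   16   35   33   --   --   --   --   --   --   --
0.018   13   19   63   62   62   --   --   --   --   --   --   --
0.024   20   62   70   73   68   69   --   76   65   67   68   20
0.030   16   66   72   74   72   75   79   74   73   73   71   22
0.036   21   68   78   77   76   76   75   74   73   78   74   16
0.042   17   70   78   75   77   79   76   78   78   78   74   22
0.048   20   65   75   75   77   77   76   77   78   77   76   17
0.054   20   67   75   76   74   79   75   75   73   73   72   18
0.060   20   62   71   68   68   71   72   72   73   72   72   20
0.066   19   59   65   68   70   69   64   65   69   68   62   20
0.072   27   17   63   58   62   56   59   59   53   61   63   24
0.078   21   21   20   19   19   20   21   21   27   23   19   17
```

Call:
jog_arm:
  rows: [0, 0, 0, 0, 0, -0.1, 3.5, 0, 0, 0, -0.2, 0, 0, 3.5, 0, 0, 0, -0.2, 0, 0, 3.5, 0, 0, 0, 0, 0, 0, 3.5]

```text
t: 22.32
eef_pos: [0.442, 0.2253, 0.1909]
tool_rot: [0.035, -0.12, 0.992, 0.004]
force: [-1.1, -0.4, -1.1]
finger_gap: 0.0401
finger_force: 40.4
```

Call:
jog_arm:
  rows: [0, 0, 0, -0.1, 0, 0, 3.5, 0, 0, 0, -0.1, 0, 0, 3.5, 0, 0, 0, 0, 0, 0, 3.5]

```text
t: 22.57
eef_pos: [0.4436, 0.2256, 0.191]
tool_rot: [0.035, -0.12, 0.992, 0.004]
force: [-2.4, -0.6, 0.4]
finger_gap: 0.0402
finger_force: 40.6
```

Call:
jog_arm:
  rows: [0, 0, 0, -0.1, 0, 0, 3.5, 0, 0, 0, 0, 0, 0, 3.5]

```text
t: 22.73
eef_pos: [0.4445, 0.2259, 0.191]
tool_rot: [0.035, -0.12, 0.992, 0.004]
force: [-1.9, -0.5, 1.0]
finger_gap: 0.0408
finger_force: 40.5
```

Now release, lift straight off and check the gap.

Call:
jog_arm:
  rows: [0, 0, 0, 0, 0, 0, 5.2, 0, 0, 0, 0, 0, 0, 5.2, 0, 0, 0, 0, 0, 0, 5.2, 0, 0, 0, 0, 0, -1, 5.2, 0, 0, 0, 0, 0, -3, 5.2, 0, 0, 0, 0, 0, -4, 5.2, 0, 0, 0, 0, 0, -4, 5.2, 0, 0, 0, 0, 0, -4, 5.2, 0, 4, 0, 0, -3.5, 0, 5.2, 0, 0, 0, 0, -3.5, 0, 5.2]

```text
t: 23.57
eef_pos: [0.4513, 0.1559, 0.3561]
tool_rot: [0.004, -0.123, 0.992, 0.0]
force: [1.4, -0.9, -1.5]
finger_gap: 0.0518
finger_force: 0.0
```

Call:
jog_arm:
  rows: [0, 0, 0, 0, -3.5, 0, 5.2, 0, 0, 0, 0, -3.5, 0, 5.2, 0, 0, 0, 0, -3.5, 0, 5.2, 0, 0, 0, 0, -3.5, 0, 5.2, 0, 0, 0, 0, 0, 0, 5.2]

```text
t: 23.98
eef_pos: [0.485, 0.0144, 0.3518]
tool_rot: [0.001, -0.117, 0.993, -0.002]
force: [1.4, -0.3, -0.5]
finger_gap: 0.0516
finger_force: 0.0
```

```bash
python3 - <<'E'
from h import *
st(); s=snap('top'); snap('side'); P=cloud(s).reshape(-1,3); x=np.array([.9715,.2368]);y=np.array([-.2368,.9715]); d=P[:,:2]-np.array([.469,.232]); X=d@x;Y=d@y
for Xi in np.arange(-.054,.081,.006):
    print('%.3f'%Xi,*['%4.0f'%(1000*np.median(q)) if len(q:=P[(abs(X-Xi)<.003)&(abs(Y-yy)<.005),2]) else '  --' for yy in np.arange(-.05,.065,.01)])
a=cv2.resize(s['img'][195:265,235:305],None,fx=6,fy=6,interpolation=cv2.INTER_CUBIC)
b=cv2.resize(s['img'][215:285,300:410],None,fx=3.4,fy=6,interpolation=cv2.INTER_CUBIC)
b=cv2.resize(s['img'][200:270,295:410],(690,420),interpolation=cv2.INTER_CUBIC)[:,:380]
cv2.imwrite('pics/c8.png',np.hstack([a,b])[:,:,::-1])
E
```

```text
t 23.9833 p [0.485  0.0144 0.3518] q [ 0.0013 -0.117   0.9931 -0.002 ] gap 0.051628218055399265 F [ 1.42 -0.32 -0.5 ]
[[-0.973 -0.232  0.003]
 [-0.232  0.973 -0.004]
 [-0.002 -0.004 -1.   ]]
-0.054   15   12   12   11   12   11   11   11   11    9   10   11
-0.048   11   13   13   12   16   13   12    8   11   11   10   13
-0.042   11   12   14    9   11    9   12    8   12   12   11   11
-0.036   13   12    9   11   10   13   10    9   11   12   13   14
-0.030   11   11   13   12   11   12   11   10   11   11   16   11
-0.024   16   13   14   15   44   44   42   42   16   13   14   15
-0.018   12   15   14   17   45   46   46   43   13   14   12   13
-0.012   17   15   14   30   46   47   45   49   14   13   13   14
-0.006   16   14   17   20   49   46   47   48   12   13   11   13
-0.000   16   14   14   34   43   45   47   45   16   16   15   15
0.006   17   16   14   31   42   44   43   30   17   16   15   15
0.012   12   17   15   31   40   38   38   39   17   16   15   13
0.018   16   16   17   27   35   34   36   31   18   17   17   17
0.024   16   20   60   60   57   54   61   54   52   56   35   13
0.030   17   56   72   72   71   71   69   66   67   69   66   17
0.036   18   62   71   76   75   75   75   74   76   76   68   18
0.042   15   67   77   73   73   76   75   73   76   78   74   23
0.048   18   69   78   77   75   77   77   77   77   78   74   19
0.054   20   73   80   79   78   78   77   76   77   77   76   16
0.060   18   71   78   76   77   76   78   77   78   79   72   20
0.066   19   61   71   74   73   70   76   72   74   76   73   17
0.072   22   58   67   71   68   68   71   69   68   71   70   24
0.078   21   21   57   63   58   64   60   64   61   61   59   20
```

View pics/c8.png

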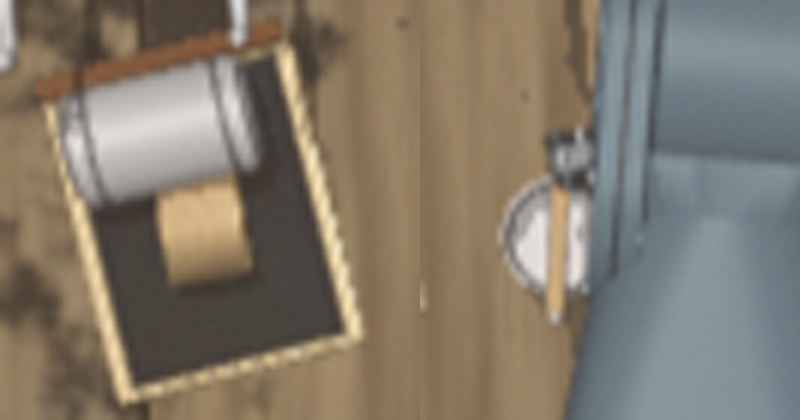

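The wedge lies flat against the drum: thick end at about (210,280), contact line at about (195,190), and the drum still on its rest. Pail A is unmoved, its bar running (562,185)–(553,320) in the right half. It goes next.

```bash
python3 - <<'E'
from h import *
go(.465,.0795,.261,178)
E
```

```text
t 24.0833 p [0.484  0.018  0.3516] q [ 6.000e-04 -1.188e-01  9.929e-01  1.000e-04] gap 0.05199228901911578 F [ 0.81  0.33 -0.1 ]
[[-0.972 -0.236  0.001]
 [-0.236  0.972  0.   ]
 [-0.001 -0.    -1.   ]]
shift cm [0.4  6.43 9.06]
yaw -166.36
turn z 15.64
shift after turn [2.11 6.08 9.06] level rotvec deg [1.000e-02 7.000e-02 1.564e+01]
```

Call:
jog_arm:
  rows: [0, 0, 5.2, 0, 0, 0, 4.5, 0, 0, 5.2, 0, 0, 0, 4.5, 0, 0, 5.2, 0, 0, 0, 4.5, 0, 0, 0, 1.1, 3, 0, 4.5, 0, 0, 0, 1, 3.05, 0, 4.5, 0, 0, 0, 0, 0, 3, 4.5, 0, 0, 0, 0, 0, 3, 4.5, 0, 0, 0, 0, 0, 2.5, 4.5, 0, 0, 0, 0, 0, 0, 4.5, 0, 0, 0, 0, 0, 0, 4.5]

```text
t: 24.92
eef_pos: [0.4634, 0.0815, 0.2649]
tool_rot: [-0.002, 0.014, 1.0, 0.0]
force: [-0.0, 0.2, 0.7]
finger_gap: 0.045
finger_force: 0.0
```

```bash
python3 - <<'E'
from h import *
go(.465,.0795,.261,178); s=snap('side')
P=cloud(s).reshape(-1,3); q=P[(P[:,0]>.37)&(P[:,0]<.45)&(P[:,1]>.03)&(P[:,1]<.12)&(P[:,2]>.09)&(P[:,2]<.125)]
print(len(q),q[:,:2].mean(0)); print(cv2.fitLine(q[:,:2].astype(np.float32),cv2.DIST_HUBER,0,.01,.01).ravel())
crop(s,270,190,360,260,7,'c9')
E
```

```text
t 24.9167 p [0.4634 0.0815 0.2649] q [-1.800e-03  1.440e-02  9.999e-01  1.000e-04] gap 0.04504672160657736 F [-0.    0.17  0.7 ]
[[-1.     0.029 -0.003]
 [ 0.029  1.     0.   ]
 [ 0.004  0.    -1.   ]]
shift cm [-0.17 -0.19  0.38]
yaw 178.35
turn z 0.35
shift after turn [-0.17 -0.19  0.39] level rotvec deg [ 0.   -0.2   0.35]
44 [0.42470057 0.07580264]
[ 0.99705553 -0.07668266  0.4254204   0.07593149]
```

View pics/c9.png

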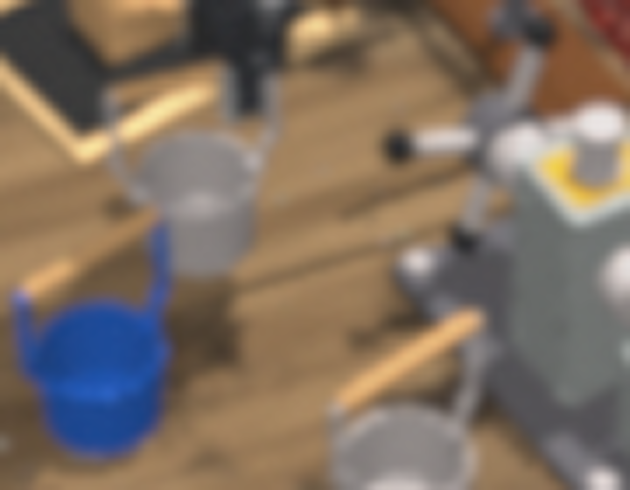

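The fingers straddle pail A's bar at about (245,90), clear of the wire at (275,90). The pin sits home on the mill at (600,140). Closing and lifting.

Call:
jog_arm:
  rows: [0, 0, 0, 0, -0.1, 0.4, 4, 0, 0, 0, 0, 0, 0, 0.4, 0, 0, 0, 0, 0, 0, 0.4, 0, 0, 0, 0, 0, 0, 0.4, 0, 0, 0, 0, 0, 0, 0.4, 0, 0, 0, 0, 0, -1, 0.4, 0, 0, 0, 0, 0, -3, 0.4, 0, 0, 0, 0, 0, -3, 0.4, 0, 0, 0, 0, 0, -3, 0.4, 0, 0, 0, 0, 0, 0, 0.4]
  newtons: 60

```text
t: 25.8
eef_pos: [0.4659, 0.0794, 0.3691]
tool_rot: [0.006, 0.015, 1.0, 0.0]
force: [1.1, 0.2, 0.2]
finger_gap: 0.0075
finger_force: 58.5
```

Call:
jog_arm:
  rows: [0, 0, 7, 0, 0, 0, 0.4, 0, 0, 7, 0, 0, 0, 0.4, 0, 0, 7, 0, 0, 0, 0.4, 0, 0, 7, 0, 0, 0, 0.4, 0, 0, 7, 0, 0, 0, 0.4, 0, 0, 7, 0, 0, 0, 0.4, 0, 0, 7, 0, 0, 0, 0.4, 0, 0, 7, 0, 0, 0, 0.4, 0, 0, 7, 0, 0, 0, 0.4, 0, 0, 7, 0, 0, 0, 0.4]

```text
t: 26.63
eef_pos: [0.4643, 0.0794, 0.3616]
tool_rot: [-0.001, 0.589, 0.808, -0.0]
force: [-0.4, 0.2, -1.4]
finger_gap: 0.0079
finger_force: 58.4
```

Call:
jog_arm:
  rows: [0, 0, 6.9, 0, 0, 0, 0.4, 0, 0, 6.9, 0, 0, 0, 0.4, 0, 0, 0, 0, 0, 0, 0.4, 0, 0, 0, 0, 0, 0, 0.4]

```text
t: 26.97
eef_pos: [0.4644, 0.0794, 0.3616]
tool_rot: [-0.0, 0.678, 0.735, -0.0]
force: [-0.3, -0.0, -0.8]
finger_gap: 0.0075
finger_force: 58.5
```

```bash
python3 - <<'E'
from h import *
o,m=st(); s=snap('side'); t=snap('top')
p=np.array(o['eef_pos']); g=p+.155*m[:,2]; print('grasp',g,'yaw',np.degrees(np.arctan2(m[1,0],m[0,0])))
for n,S in(('side',s),('top',t)):
  P=cloud(S).reshape(-1,3); d=P-p; q=P[(np.hypot(d[:,0],d[:,1])<.085)&(abs(P[:,2]-g[2])<.02)&(d@m[:,0]>.013)]; 
  if len(q): print(n,len(q),q.mean(0).round(3),q.min(0).round(3),q.max(0).round(3))
crop(s,240,120,360,220,5,'c10')
E
```

```text
t 26.9667 p [0.4644 0.0794 0.3616] q [-3.000e-04  6.781e-01  7.349e-01 -3.000e-04] gap 0.0075329443369140546 F [-0.29 -0.   -0.79]
[[-0.08   0.997 -0.001]
 [ 0.997  0.08   0.   ]
 [ 0.    -0.001 -1.   ]]
grasp [0.4642372  0.07936523 0.20657422] yaw 94.6038530732443
side 4 [0.458 0.132 0.208] [0.456 0.126 0.204] [0.459 0.14  0.211]
```

View pics/c10.png

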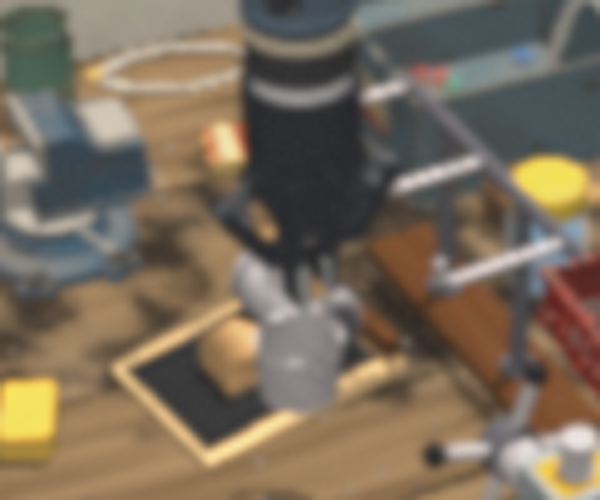

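Pail A hangs upright from the grip at about (300,355) in the crop; hook 3's free end is at about (440,285). Next I thread it over hook 3.

Call:
jog_arm:
  rows: [0, 0, 0, -1.25, 1.8, 0, 0.4, 0, 0, 0, -1.25, 1.8, 0, 0.4, 0, 0, 0, 0, 0, 0, 0.4, 0, 0, 0, 0, 1.3, 0, 0.4, 0, 0, 0, 0, 1.3, 0, 0.4, 0, 0, 0, 0, 1.3, 0, 0.4, 0, 0, 0, 0, 1.3, 0, 0.4, 0, 0, 0, 0, 0, 0, 0.4, 0, 0, 0, 0, 0, 0, 0.4]

```text
t: 27.82
eef_pos: [0.5541, 0.0614, 0.3613]
tool_rot: [-0.001, 0.679, 0.734, -0.0]
force: [-0.3, 0.1, -0.6]
finger_gap: 0.0078
finger_force: 58.7
```

```bash
python3 - <<'E'
from h import *
go(.604,.064,.3616,94.5); s=snap('side'); t=snap('top')
a=cv2.resize(s['img'][120:220,260:380],(600,500),interpolation=cv2.INTER_CUBIC)
cv2.imwrite('pics/c11.png',a[:,:,::-1])
E
```

```text
t 27.8167 p [0.5541 0.0614 0.3613] q [-6.000e-04  6.788e-01  7.343e-01 -5.000e-04] gap 0.00779423917457046 F [-0.35  0.06 -0.62]
[[-0.078  0.997 -0.002]
 [ 0.997  0.078  0.   ]
 [ 0.    -0.002 -1.   ]]
shift cm [-0.13  4.99 -0.03]
yaw 94.5
turn z -0.0
shift after turn [-0.13  4.99 -0.03] level rotvec deg [-0.09 -0.01 -0.  ]
```

View pics/c11.png

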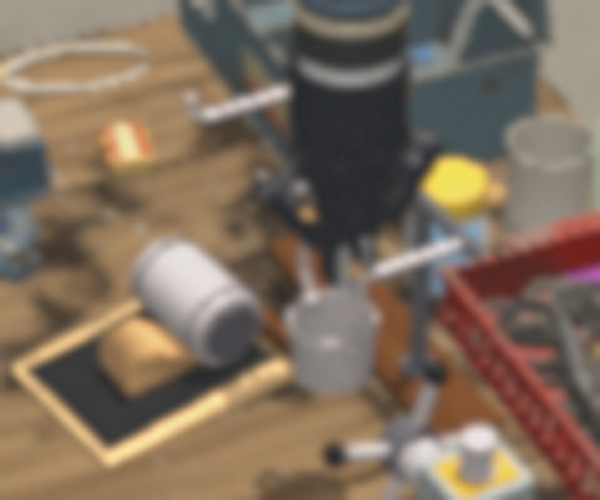

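Hook 3's rod (375,275)–(460,240) enters above the pail's rim and below the bar, with no contact force. Wedge and drum sit well at (150,355) and (195,300). Continuing in and lowering.

Call:
jog_arm:
  rows: [0, 0, 0, -0.05, 1.3, 0, 0.4, 0, 0, 0, -0.05, 1.3, 0, 0.4, 0, 0, 0, -0.05, 1.3, 0, 0.4, 0, 0, 0, 0, 1.1, 0, 0.4, 0, 0, 0, 0, 0, 0, 0.4, 0, 0, 0, 0, 0, 1, 0.4, 0, 0, 0, 0, 0, 0.8, 0.4, 0, 0, 0, 0, 0, 0.6, 0.4, 0, 0, 0, 0, 0, 0, 0.4]

```text
t: 28.67
eef_pos: [0.6028, 0.0637, 0.3349]
tool_rot: [-0.002, 0.679, 0.734, -0.002]
force: [-0.7, -0.0, -1.7]
finger_gap: 0.0081
finger_force: 58.7
```

Call:
jog_arm:
  rows: [0, 0, 0, 0, 0, 0.3, 0.4, 0, 0, 0, 0, 0, 0.3, 0.4, 0, 0, 0, 0, 0, 0, 0.4]

```text
t: 28.92
eef_pos: [0.604, 0.0636, 0.3317]
tool_rot: [0.0, 0.679, 0.734, 0.0]
force: [-0.5, 0.0, -1.5]
finger_gap: 0.0078
finger_force: 58.9
```

Call:
jog_arm:
  rows: [0, 0, 0, 0, 0, 0.2, 0.4, 0, 0, 0, 0, 0, 0.2, 0.4, 0, 0, 0, 0, 0, 0, 0.4]

```text
t: 29.17
eef_pos: [0.604, 0.0636, 0.3305]
tool_rot: [0.001, 0.679, 0.734, 0.001]
force: [-3.9, -0.9, 7.9]
finger_gap: 0.0079
finger_force: 59.7
```

Call:
jog_arm:
  rows: [0, 0, 0, 0, 0, -0.15, 1.2, 0, 0, 0, 0, 0, 0, 2, 0, 0, 0, 0, 0, 0, 3.5, 0, 0, 0, 0, 0, 0, 3.5, 0, 0, 0, 0, 0, -1.5, 3.5, 0, 0, 0, 0, 0, -3, 3.5, 0, 0, 0, 0, 0, -3, 3.5, 0, 0, 0, 0, 0, 0, 3.5]

```text
t: 29.83
eef_pos: [0.605, 0.0637, 0.4111]
tool_rot: [0.004, 0.679, 0.734, 0.004]
force: [0.5, -0.9, 1.4]
finger_gap: 0.0349
finger_force: 0.0
```

```bash
cat >> h.py <<'E'
def bars(hk):
    for k in('side','top'):
        P=cloud(snap(k)).reshape(-1,3); q=P[(abs(P[:,0]-hk[0])<.045)&(abs(P[:,1]-hk[1])<.055)]
        print(k,[(z,len(w),w.mean(0).round(3).tolist()) for z in np.arange(.06,.2,.02).round(2) if len(w:=q[abs(q[:,2]-z)<.01])])
E
python3 - <<'E'
from h import *
bars((.602,.0895))
s=load('top'); P=cloud(s).reshape(-1,3)
q=P[(P[:,0]>.38)&(P[:,0]<.54)&(P[:,1]>-.2)&(P[:,1]<-.07)&(P[:,2]>.095)&(P[:,2]<.125)]
r=cv2.minAreaRect(q[:,:2].astype(np.float32)*1000); print('B',len(q),r)
go(r[0][0]/1000,r[0][1]/1000,.35,94.5)
E
```

```text
side [(np.float64(0.06), 4, [0.603, 0.089, 0.069]), (np.float64(0.08), 101, [0.6, 0.086, 0.082]), (np.float64(0.1), 115, [0.6, 0.085, 0.1]), (np.float64(0.12), 59, [0.601, 0.09, 0.114]), (np.float64(0.14), 17, [0.608, 0.077, 0.142]), (np.float64(0.16), 46, [0.609, 0.085, 0.165]), (np.float64(0.18), 83, [0.597, 0.08, 0.176])]
top []
B 97 ((459.6470947265625, -130.83837890625), (83.55342864990234, 10.08670425415039), 18.33368682861328)
t 29.9333 p [0.6047 0.0636 0.4062] q [0.0015 0.6792 0.7339 0.0014] gap 0.034959147083615916 F [-0.14  0.97  0.03]
[[-0.077  0.997  0.004]
 [ 0.997  0.077 -0.   ]
 [-0.     0.004 -1.   ]]
shift cm [-18.27 -15.99   5.56]
yaw 94.44
turn z -0.06
shift after turn [-18.25 -15.98   5.62] level rotvec deg [ 0.23  0.02 -0.06]
```

Call:
jog_arm:
  rows: [0, 0, -7, 0, 0, 0, 4.5, 0, 0, -7, 0, 0, 0, 4.5, 0, 0, -7, 0, 0, 0, 4.5, 0, 0, -7, 0, 0, 0, 4.5, 0, 0, -7, 0, 0, 0, 4.5, 0, 0, -7, 0, 0, 0, 4.5, 0, 0, -7, 0, 0, 0, 4.5, 0, 0, -7, 0, 0, 0, 4.5, 0, 0, -7, 0, 0, 0, 4.5, 0, 0, -7, 0, 0, 0, 4.5]

```text
t: 30.77
eef_pos: [0.604, 0.0636, 0.4018]
tool_rot: [-0.002, 0.132, 0.991, -0.0]
force: [0.6, 0.6, 0.1]
finger_gap: 0.0451
finger_force: 0.0
```

Call:
jog_arm:
  rows: [0, 0, -7, 0, 0, 0, 4.5, 0, 0, -7, 0, 0, 0, 4.5, 0, 0, -7, 0, 0, 0, 4.5, 0, 0, -7, 0, 0, 0, 4.5, 0, 0, -4.5, 0, 0, 0, 4.5, 0, 0, 0, 2.92, -2.39, 0, 4.5, 0, 0, 0, 2.92, -2.39, 0, 4.5, 0, 0, 0, 2.92, -2.39, 0, 4.5, 0, 0, 0, 2.92, -2.39, 0, 4.5, 0, 0, 0, 2.92, -2.39, 0, 4.5]

```text
t: 31.6
eef_pos: [0.4979, -0.0941, 0.402]
tool_rot: [-0.002, -0.148, 0.989, 0.001]
force: [0.5, -1.3, 0.4]
finger_gap: 0.0448
finger_force: 0.0
```

Call:
jog_arm:
  rows: [0, 0, 0, 2.92, -2.39, 0, 4.5, 0, 0, 0, 0, 0, 3, 4.5, 0, 0, 0, 0, 0, 3, 4.5, 0, 0, 0, 0, 0, 3, 4.5, 0, 0, 0, 0, 0, 0, 4.5, 0, 0, 0, 0, 0, 0, 4.5]

```text
t: 32.1
eef_pos: [0.4767, -0.124, 0.3107]
tool_rot: [-0.004, -0.147, 0.989, 0.002]
force: [-0.7, -0.1, 1.1]
finger_gap: 0.0452
finger_force: 0.0
```

```bash
python3 - <<'E'
from h import *
go(.4793,-.1248,.2605,197); s=snap('side')
P=cloud(s).reshape(-1,3); q=P[(P[:,0]>.39)&(P[:,0]<.54)&(P[:,1]>-.2)&(P[:,1]<-.07)&(P[:,2]>.095)&(P[:,2]<.125)]
print('B side',len(q),cv2.minAreaRect(q[:,:2].astype(np.float32)*1000)); bars((.602,.0895))
E
```

```text
t 32.1 p [ 0.4767 -0.124   0.3107] q [-0.0035 -0.1471  0.9891  0.0021] gap 0.04518811572761475 F [-0.66 -0.13  1.1 ]
[[-0.957 -0.291 -0.008]
 [-0.291  0.957  0.003]
 [ 0.006  0.005 -1.   ]]
shift cm [-0.25 -0.18  5.01]
yaw -163.08
turn z -0.08
shift after turn [-0.22 -0.15  5.02] level rotvec deg [ 0.3  -0.36 -0.08]
B side 78 ((461.0892639160156, -136.10670471191406), (85.07096862792969, 13.0514554977417), 17.069555282592773)
side [(np.float64(0.1), 2, [0.625, 0.068, 0.104]), (np.float64(0.12), 4, [0.628, 0.073, 0.113]), (np.float64(0.16), 11, [0.63, 0.075, 0.165]), (np.float64(0.18), 5, [0.619, 0.063, 0.172])]
top [(np.float64(0.06), 28, [0.599, 0.086, 0.068]), (np.float64(0.08), 112, [0.603, 0.093, 0.075]), (np.float64(0.1), 32, [0.612, 0.084, 0.101]), (np.float64(0.12), 46, [0.6, 0.093, 0.117]), (np.float64(0.14), 4, [0.601, 0.089, 0.138]), (np.float64(0.16), 35, [0.608, 0.092, 0.167]), (np.float64(0.18), 142, [0.601, 0.088, 0.177]), (np.float64(0.2), 1, [0.561, 0.089, 0.191])]
```

Pail B unmoved, pail A hanging. Down, grip, lift.

Call:
jog_arm:
  rows: [0, 0, 0, 0, 0, 3, 4.5, 0, 0, 0, 0, 0, 2, 4.5, 0, 0, 0, 0, 0, 0, 4.5, 0, 0, 0, 0, 0, 0, 0.4, 0, 0, 0, 0, 0, 0, 0.4, 0, 0, 0, 0, 0, 0, 0.4, 0, 0, 0, 0, 0, 0, 0.4, 0, 0, 0, 0, 0, 0, 0.4]
  newtons: 60

```text
t: 32.92
eef_pos: [0.4796, -0.1251, 0.2671]
tool_rot: [0.002, -0.147, 0.989, -0.002]
force: [1.2, -1.7, 6.0]
finger_gap: 0.0076
finger_force: 58.8
```

Call:
jog_arm:
  rows: [0, 0, 0, 0, 0, -1, 0.4, 0, 0, 0, 0, 0, -3, 0.4, 0, 0, 0, 0, 0, -3, 0.4, 0, 0, 0, 0, 0, -3, 0.4, 0, 0, 0, 0, 0, -2, 0.4, 0, 0, 0, 0, 0, 0, 0.4]

```text
t: 33.42
eef_pos: [0.4791, -0.1249, 0.3902]
tool_rot: [0.004, -0.147, 0.989, -0.002]
force: [0.3, 0.0, -1.0]
finger_gap: 0.0073
finger_force: 58.8
```

Call:
jog_arm:
  rows: [0, 0, 0, -0.54, 1.8, 0, 0.4, 0, 0, 0, -0.54, 3.5, 0, 0.4, 0, 0, 0, -0.54, 3.7, 0, 0.4, 0, 0, 0, -0.54, 3.7, 0, 0.4, 0, 0, 0, -0.54, 3.5, 0, 0.4, 0, 0, 0, -0.54, 2.5, 0, 0.4, 0, 0, 0, 0, 1.7, 0, 0.4, 0, 0, 7, 0, 0, 0, 0.4, 0, 0, 7, 0, 0, 0, 0.4, 0, 0, 7, 0, 0, 0, 0.4]

```text
t: 34.25
eef_pos: [0.4493, 0.0807, 0.3829]
tool_rot: [-0.001, 0.038, 0.999, -0.0]
force: [0.4, -0.1, -0.9]
finger_gap: 0.0076
finger_force: 58.7
```

Call:
jog_arm:
  rows: [0, 0, 7, 0, 0, 0, 0.4, 0, 0, 7, 0, 0, 0, 0.4, 0, 0, 7, 0, 0, 0, 0.4, 0, 0, 7, 0, 0, 0, 0.4, 0, 0, 7, 0, 0, 0, 0.4, 0, 0, 7, 0, 0, 0, 0.4, 0, 0, 7, 0, 0, 0, 0.4, 0, 0, 7, 0, 0, 0, 0.4, 0, 0, 7, 0, 0, 0, 0.4, 0, 0, 7, 0, 0, 0, 0.4]

```text
t: 35.08
eef_pos: [0.4494, 0.08, 0.3829]
tool_rot: [-0.001, 0.605, 0.796, -0.001]
force: [0.6, -0.1, -1.9]
finger_gap: 0.0075
finger_force: 58.7
```

Call:
jog_arm:
  rows: [0, 0, 7, 0, 0, 0, 0.4, 0, 0, 4.5, 0, 0, 0, 0.4, 0, 0, 0, 0, 0, 0, 0.4, 0, 0, 0, 0, 0, 0, 0.4]

```text
t: 35.42
eef_pos: [0.4496, 0.08, 0.3832]
tool_rot: [-0.001, 0.678, 0.735, -0.001]
force: [0.7, -1.2, -0.5]
finger_gap: 0.0077
finger_force: 58.7
```

```bash
python3 - <<'E'
from h import *
go(.493,.1665,.37,94.5); o=observe(); p=np.array(o['eef_pos'])
for k in('side','top'):
  P=cloud(snap(k)).reshape(-1,3); q=P[(abs(P[:,0]-p[0])<.05)&(abs(P[:,1]-p[1]-.02)<.055)&(P[:,2]<.26)&(P[:,2]>.1)]
  h,e=np.histogram(q[:,2],np.arange(.1,.265,.005)); print(k,[(e[i].round(3).item(),int(h[i])) for i in range(len(h))])
  w=q[(q[:,2]>.11)&(q[:,2]<.17)]; print(w.mean(0),w.min(0),w.max(0))
E
```

```text
t 35.4167 p [0.4496 0.08   0.3832] q [-0.0008  0.6784  0.7347 -0.0008] gap 0.007680386088229409 F [ 0.73 -1.21 -0.49]
[[-0.079  0.997 -0.002]
 [ 0.997  0.079 -0.   ]
 [ 0.    -0.002 -1.   ]]
shift cm [8.28 5.02 1.31]
yaw 94.56
turn z 0.06
shift after turn [8.28 5.01 1.32] level rotvec deg [-0.13 -0.01  0.06]
side [(0.1, 0), (0.105, 0), (0.11, 1), (0.115, 15), (0.12, 23), (0.125, 25), (0.13, 30), (0.135, 35), (0.14, 31), (0.145, 36), (0.15, 34), (0.155, 37), (0.16, 30), (0.165, 8), (0.17, 5), (0.175, 6), (0.18, 4), (0.185, 4), (0.19, 6), (0.195, 2), (0.2, 2), (0.205, 1), (0.21, 6), (0.215, 7), (0.22, 18), (0.225, 15), (0.23, 14), (0.235, 13), (0.24, 18), (0.245, 11), (0.25, 16), (0.255, 22)]
[0.44608425 0.09764221 0.143142  ] [0.41892904 0.06173579 0.11446404] [0.47702764 0.13553601 0.1696747 ]
top [(0.1, 0), (0.105, 0), (0.11, 0), (0.115, 0), (0.12, 0), (0.125, 0), (0.13, 0), (0.135, 0), (0.14, 0), (0.145, 0), (0.15, 0), (0.155, 0), (0.16, 0), (0.165, 0), (0.17, 0), (0.175, 0), (0.18, 0), (0.185, 0), (0.19, 0), (0.195, 0), (0.2, 0), (0.205, 0), (0.21, 0), (0.215, 0), (0.22, 0), (0.225, 0), (0.23, 0), (0.235, 0), (0.24, 0), (0.245, 0), (0.25, 0), (0.255, 0)]<stdin>:6: RuntimeWarning: Mean of empty slice.
  ret = um.true_divide(
Traceback (most recent call last):
ValueError: zero-size array to reduction operation minimum which has no identity
```

Call:
jog_arm:
  rows: [0, 0, 0, 2.8, 1, 0.6, 0.4, 0, 0, 0, 2.8, 1, 0.6, 0.4, 0, 0, 0, 2.7, 1, 0.6, 0.4, 0, 0, 0, 0, 1, 0, 0.4, 0, 0, 0, 0, 1, 0, 0.4, 0, 0, 0, 0, 0, 0, 0.4, 0, 0, 0, 0, 0, 0, 0.4]

```text
t: 36.1
eef_pos: [0.4933, 0.1667, 0.3658]
tool_rot: [-0.0, 0.679, 0.734, -0.001]
force: [0.5, 0.2, -1.4]
finger_gap: 0.0073
finger_force: 58.7
```

Call:
jog_arm:
  rows: [0, 0, 0, 0, 1.3, 0, 0.4, 0, 0, 0, 0, 1.3, 0, 0.4, 0, 0, 0, 0, 1.3, 0, 0.4, 0, 0, 0, 0, 1.2, 0, 0.4, 0, 0, 0, 0, 0, 0, 0.4]

```text
t: 36.52
eef_pos: [0.5453, 0.17, 0.366]
tool_rot: [0.0, 0.68, 0.734, 0.0]
force: [0.3, -0.7, -1.1]
finger_gap: 0.0074
finger_force: 58.8
```

```bash
python3 - <<'E'
from h import *
go(.595,.174,.365,94.5); o=observe(); p=np.array(o['eef_pos']); 
P=cloud(snap('side')).reshape(-1,3); q=P[(abs(P[:,0]-p[0])<.05)&(abs(P[:,1]-p[1]-.02)<.055)&(P[:,2]<.16)&(P[:,2]>.09)]
h,e=np.histogram(q[:,2],np.arange(.09,.165,.005)); print([(e[i].round(3).item(),int(h[i])) for i in range(len(h))],q.min(0),q.max(0))
E
```

```text
t 36.5167 p [0.5453 0.17   0.366 ] q [3.000e-04 6.795e-01 7.337e-01 3.000e-04] gap 0.007401443490688361 F [ 0.32 -0.68 -1.14]
[[-0.077  0.997  0.001]
 [ 0.997  0.077  0.   ]
 [-0.     0.001 -1.   ]]
shift cm [0.02 4.99 0.11]
yaw 94.39
turn z -0.11
shift after turn [0.01 4.99 0.1 ] level rotvec deg [ 0.05  0.   -0.11]
[(0.09, 1), (0.095, 2), (0.1, 13), (0.105, 28), (0.11, 22), (0.115, 26), (0.12, 29), (0.125, 33), (0.13, 27), (0.135, 33), (0.14, 37), (0.145, 16), (0.15, 2), (0.155, 6), (0.16, 0)] [0.51485281 0.14961816 0.09437481] [0.57508536 0.22723876 0.15808383]
```

Rim at about 0.149, below the rod; no contact. Insert and lower.

Call:
jog_arm:
  rows: [0, 0, 0, 0, 1.3, 0, 0.4, 0, 0, 0, 0, 1.3, 0, 0.4, 0, 0, 0, 0, 1.3, 0, 0.4, 0, 0, 0, 0, 1.1, 0, 0.4, 0, 0, 0, 0, 0, 0, 0.4, 0, 0, 0, 0, 0, 1, 0.4, 0, 0, 0, 0, 0, 0.8, 0.4, 0, 0, 0, 0, 0, 0.7, 0.4, 0, 0, 0, 0, 0, 0, 0.4]

```text
t: 37.32
eef_pos: [0.5926, 0.1743, 0.3382]
tool_rot: [-0.002, 0.679, 0.734, -0.002]
force: [-0.7, 0.5, -1.6]
finger_gap: 0.0075
finger_force: 58.8
```

Call:
jog_arm:
  rows: [0, 0, 0, 0, 0, 0.3, 0.4, 0, 0, 0, 0, 0, 0.3, 0.4, 0, 0, 0, 0, 0, 0, 0.4]

```text
t: 37.57
eef_pos: [0.5937, 0.1744, 0.3357]
tool_rot: [0.0, 0.679, 0.734, 0.0]
force: [-0.3, -0.1, 1.6]
finger_gap: 0.0072
finger_force: 59.1
```

Call:
jog_arm:
  rows: [0, 0, 0, 0, 0, 0.15, 0.4, 0, 0, 0, 0, 0, 0, 0.4]

```text
t: 37.73
eef_pos: [0.5939, 0.1744, 0.3353]
tool_rot: [0.0, 0.679, 0.734, 0.001]
force: [-2.3, -0.9, 5.3]
finger_gap: 0.0075
finger_force: 59.5
```

Firm contact on the rod; release and rise.

Call:
jog_arm:
  rows: [0, 0, 0, 0, 0, -0.1, 1.2, 0, 0, 0, 0, 0, 0, 2, 0, 0, 0, 0, 0, 0, 3.5, 0, 0, 0, 0, 0, 0, 3.5, 0, 0, 0, 0, 0, -1.5, 3.5, 0, 0, 0, 0, 0, -3, 3.5, 0, 0, 0, 0, 0, -3, 3.5, 0, 0, 0, 0, -3.5, -2, 3.5, 0, 0, 0, 0, -3.5, 0, 3.5, 0, 0, 0, 0, -3.5, 0, 3.5]

```text
t: 38.57
eef_pos: [0.4893, 0.1663, 0.431]
tool_rot: [0.001, 0.679, 0.734, 0.001]
force: [0.1, -0.9, 0.2]
finger_gap: 0.035
finger_force: 0.0
```

Call:
jog_arm:
  rows: [0, 0, 0, 0, -4, 0, 3.5, 0, 0, 0, 0, -4, 0, 3.5, 0, 0, 0, 0, -4, 0, 3.5, 0, 0, 0, -2, -4, 0, 3.5, 0, 0, 0, -4, 0, 0, 3.5, 0, 0, 0, -4, 0, 0, 3.5, 0, 0, 0, -4, 0, 0, 3.5, 0, 0, 0, -4, 0, 0, 3.5, 0, 0, 0, 0, 0, 0, 3.5, 0, 0, 0, 0, 0, 0, 3.5]

```text
t: 39.4
eef_pos: [0.3463, -0.0262, 0.4295]
tool_rot: [-0.0, 0.682, 0.732, 0.0]
force: [1.0, 0.1, 0.1]
finger_gap: 0.0353
finger_force: 0.0
```

```bash
python3 - <<'E'
from h import *
st(); bars((.602,.0895)); bars((.593,.1995)); pinz()
s=load('top'); t=load('side'); P=cloud(s).reshape(-1,3); x=np.array([.9715,.2368]);y=np.array([-.2368,.9715]); d=P[:,:2]-np.array([.469,.232]); X=d@x;Y=d@y
for Xi in np.arange(-.036,.087,.006):
    print('%.3f'%Xi,*['%4.0f'%(1000*np.median(q)) if len(q:=P[(abs(X-Xi)<.003)&(abs(Y-yy)<.005),2]) else '  --' for yy in np.arange(-.05,.065,.01)])
a=cv2.resize(s['img'][160:270,225:405],(800,489)[:2],interpolation=cv2.INTER_CUBIC)[:,:400]
a=cv2.resize(s['img'][165:275,230:310],(400,550),interpolation=cv2.INTER_CUBIC); b=cv2.resize(t['img'][140:250,280:360],(400,550),interpolation=cv2.INTER_CUBIC)
cv2.imwrite('pics/c12.png',np.hstack([a,b])[:,:,::-1])
E
```

```text
t 39.4 p [ 0.3463 -0.0262  0.4295] q [-1.000e-04  6.818e-01  7.315e-01  0.000e+00] gap 0.03530987266718756 F [0.95 0.08 0.1 ]
[[-0.07   0.998 -0.   ]
 [ 0.998  0.07   0.   ]
 [ 0.    -0.    -1.   ]]
side [(np.float64(0.06), 7, [0.601, 0.083, 0.068]), (np.float64(0.08), 96, [0.601, 0.087, 0.08]), (np.float64(0.1), 121, [0.602, 0.088, 0.1]), (np.float64(0.12), 55, [0.602, 0.091, 0.116]), (np.float64(0.14), 14, [0.605, 0.083, 0.144]), (np.float64(0.16), 55, [0.606, 0.083, 0.165]), (np.float64(0.18), 75, [0.598, 0.082, 0.177])]
top [(np.float64(0.06), 35, [0.601, 0.089, 0.068]), (np.float64(0.08), 104, [0.602, 0.092, 0.076]), (np.float64(0.1), 33, [0.608, 0.083, 0.101]), (np.float64(0.12), 44, [0.604, 0.093, 0.116]), (np.float64(0.14), 6, [0.6, 0.1, 0.137]), (np.float64(0.16), 40, [0.601, 0.091, 0.167]), (np.float64(0.18), 135, [0.603, 0.087, 0.177]), (np.float64(0.2), 4, [0.569, 0.095, 0.192])]
side [(np.float64(0.06), 9, [0.566, 0.195, 0.062]), (np.float64(0.08), 84, [0.591, 0.195, 0.081]), (np.float64(0.1), 108, [0.589, 0.198, 0.1]), (np.float64(0.12), 56, [0.591, 0.201, 0.115]), (np.
[... 1303 characters left out ...]
   62   58   59   57   54   55   20   16
0.030   16   52   69   67   69   71   68   68   69   66   63   21
0.036   19   61   73   73   73   72   75   73   70   74   68   17
0.042   18   67   75   76   78   76   77   77   74   79   71   22
0.048   18   72   76   77   78   79   77   76   78   77   74   18
0.054   16   67   77   78   79   76   76   80   77   78   76   18
0.060   19   70   79   77   77   76   76   76   80   76   77   19
0.066   24   63   72   73   71   74   72   75   74   76   72   25
0.072   23   57   72   71   69   70   71   68   69   70   68   20
0.078   19   18   63   61   62   64   62   61   64   64   62   20
0.084   44   35   42   38   41   39   40   41   41   48   41   34
```

View pics/c12.png

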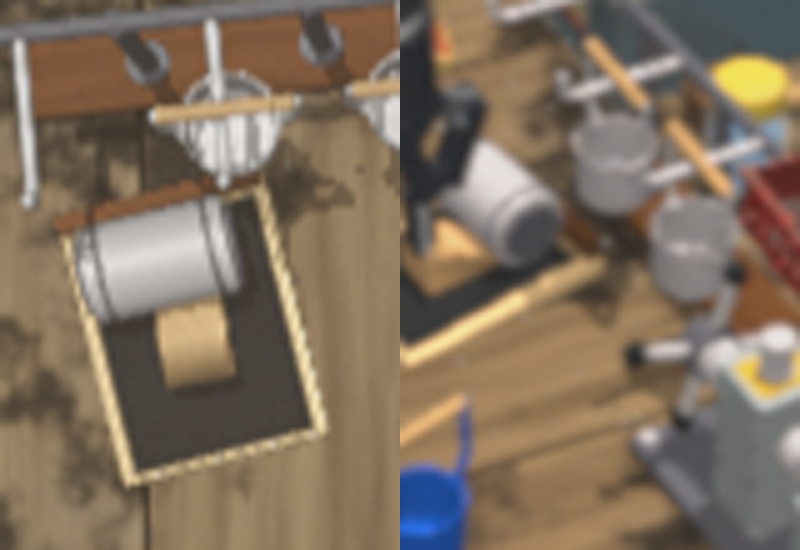

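Both pails hang by their bars on hooks 2 and 3 (bars at about (225,108) and (375,90) in the left half). The wedge at (195,345) touches the drum's low side, and the pin sits home at (775,350) on the right. I'm handing the job in.

```bash
python3 -c "
from plant import job_done; print(job_done())"
```

```text
the job is handed in; nothing more can be done
None
```

I handed the job in at about 39 s. The pin is home through the shaft, the wedge sits against the drum's low side (the drum rolled about 1 cm uphill but stays on its rest), and both pails present hang on hooks 2 and 3. The hand-in returned no verdict.

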